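# Centre-mark flat-bar blanks and stack them on the sloping rack

### The job

Centre-mark all the aluminium blanks lying on the bench for drilling, working from the longest to the shortest: lay each flat on the press bed, push it up square against both back pins and the end stop, and, with it lying there, press the plunger's knob fully down to its stop and let it spring back. Stack the marked blanks flat on one another on the sloping rack, longest at the bottom, each centred and with its long edge leaning squarely on both tabs of the backstop. Leave the other things on the bench alone.

Things in the scene. Friction and masses are not known exactly. Their poses are not given: they have to be found in the camera images.
- press: Blue bench marking press, fixed, base 130 x 310 mm; its top (the bed) is 30 mm above the bench. Origin: centre of the base's underside. y runs along the bed from the column end (-y, away from the middle of the bench) to the open end; x points to the back, away from the robot; z up. A blank of length L is registered with its length along y, its centre at x = 0, y = L/2 - 75 mm, z = 36 mm.
- bed_corner (a point): Point on the bed where the registered corner of a blank comes (press x = 20, y = -75 mm). Stops, 10 mm high above the bed: two 10 mm round pins along the back, centred 5 mm behind this point in press x and 15 and 135 mm from it in press y; and an end stop at the column end, its face at this point's y, 34 mm wide about press x = 0. Axes as the press.
- head (a point): Middle of the underside of the press's overhanging head, 89 mm above the bench, on the plunger's axis (press x = 0, y = -60 mm), over the end of the blank. The head is 36 mm wide in x, reaches from press y = -142 to -42 mm and up to 135 mm above the bench, and is carried by a 36 mm column at press y = -118 mm. Axes as the press.
- plunger (a joint): The press's spring plunger: 0 up at rest, 0.018 m fully down, when its knob's underside meets the head. Springs back by itself; takes about 4 N to start and 12 N at the stop. At rest its punch is 30 mm above the bed; at the stop its point just touches the top of a blank.
- knob_top (a point): Middle of the top of the plunger's round black knob, 42 mm diameter, at rest 175 mm above the bench; it moves down with the plunger.
- rack_stop (a point): Grey sheet-steel sloping rack, fixed: point on the deck at the foot of the backstop, midway between its two tabs, 40 mm above the bench. x points down the 20 degree slope to the backstop, towards the robot; y along the backstop; z square to the deck. A blank leaning on the backstop has its centre at x = -20, y = 0, z = 6 mm if lowest, 12 mm more for each one below.
- rack: The same rack, 250 mm wide: origin on the bench under its middle, x level and towards the robot, y as the backstop. The flat deck reaches 90 mm up the slope from the backstop and has no other walls. The backstop is two tabs, each 16 mm wide, centred 58 mm either side of the middle, 50 mm high square to the deck; a finger passes freely between them.
- long_centre (a point): Centre of the longest blank, a plain bar of aluminium 210 x 40 x 12 mm (0.27 kg): x along its length, y across its 40 mm width, z through its 12 mm thickness (up). Lies flat on the bench at the start; not every blank is there every time.
- mid_centre (a point): Centre of the middle-length blank, a plain bar of aluminium 180 x 40 x 12 mm (0.23 kg): x along its length, y across its 40 mm width, z through its 12 mm thickness (up). Lies flat on the bench at the start; not every blank is there every time.
- short_centre (a point): Centre of the shortest blank, a plain bar of aluminium 150 x 40 x 12 mm (0.19 kg): x along its length, y across its 40 mm width, z through its 12 mm thickness (up). Lies flat on the bench at the start; not every blank is there every time.
- hammer: Hammer with a wooden handle, lying on the bench on the robot's side of the press; origin at its underside. Bystander.
- square: Try square, 100 mm wooden stock and 150 mm steel blade, lying on the bench; origin under the middle of the stock. Bystander.
- oil: White oil bottle, 52 mm diameter, 130 mm tall, standing; origin at the centre of its underside. Bystander.
Mind the look-alikes: they are no part of the job. What is shaped like the part that bears mid_centre but orange or purple is not meant.

How it is judged:
By the outcome, as a careful person would: the job done as asked, in the order asked, and still so for the second after the job is handed in, with the robot touching nothing.
Of blank_long, blank_mid, blank_short only 2 to 3 are there at a start; the rules pass over those that are not, and their reading is None.
At some moment in a run one of blank_long, blank_mid, blank_short may be knocked a few centimetres aside while the robot is not near it.
It also fails if it takes over 210 s, if anything falls off the work surface, if the arm or the gripper's body presses on something with over 40 N, if the wrist force passes 120 N, or if a joint passes its speed limit or range.

### The arm

A 6-joint arm with a two-finger parallel gripper is mounted at the origin on the work surface. World frame = base frame: x ahead of the robot, y to its left, z up, the work surface at z = 0. Lengths are in m, angles in rad, forces in N, time in s.
With the tool pointing down it reaches from about 0.325 to 0.775 m from the base axis. Payload 9.3 kg.
Tool frame: the origin (TCP) lies midway between the tips of the shut fingers; the grasp point (between the pads) lies 19 mm behind it (bot.grasp_offset is the distance from the TCP to the grasp point, in m); z points along the fingers, y is the line along which they close (so a half turn about z gives the same grasp; the last joint's range is limited). The gripper opens to 85 mm and grips with 20 to 120 N. Pads are 22 mm wide; open, the fingers measure 114 mm over their backs; the gripper's body (76 mm by 85 mm) begins 54 mm behind the grasp point. The pads swing forward as they close: fully open they stand 13 mm farther back than shut.
Start: joints at [-1.36, 0.259, 0.021, 1.334, 0, 1.418], TCP at [0.196, -0.514, 0.231] pointing down, gripper open.
Joint ranges: [-3.04, 3.04], [-0.91, 1.82], [-1.04, 1.36], [-1.92, 1.95], [-1.52, 1.45], [-3.14, 3.14]. Speed limits (rad/s): [2.22, 2.22, 2.79, 3.14, 3.14, 3.14].

### API

Orientations are given as a unit quaternion [w, x, y, z].
In Python, from plant import bot gives the robot as it stands. The module is installed in compiled form; this text tells all that it offers.
- The arm moves only by the tool jog_arm, never from a script. Its argument "commands" is a list of rows, each an object with "delta_pos": the shift along the tool's x, y, z in m, a list of three; "turn": the turn, a rotation vector about the tool's x, y, z in degrees, a list of three; "claw": the finger opening in m, from 0 to 0.0854. A call has 1 to 8 rows; each row shifts and turns the commanded pose from where the row before left it, along the tool's axes as they then stand; what a row does not reach is not made up. A row lasts 1/12 s, in which the tool goes at most 41.7 mm and 7.16 degrees, less where a joint would pass 70% of its speed; a pose out of reach is approached as far as the arm can. A call is refused whole if a number of a shift passes 0.0417 or a number of a turn 7.16, either way. A call with a gripper value outside its range is refused whole. The fingers move at their own pace and stop on an object; the grip force is fixed at half the most. Time passes only in rows, so rows that do not move let the fingers close. It gives the time, the measured TCP pose, the force, the opening and the grip force at its end, in the units of the state.
- bot.state(): the state, without advancing time (a new reading comes with each control period).
- bot.snapshot(name): name is "side" or "top"; returns a dict with "frame" (384x512x3 uint8, blue, green, red), "fx", "fy", "cx", "cy" (pixels), "T" (4x4, takes a point from camera to world coordinates). Camera axes: x right, y down, z forward; pixel columns grow to the right and rows downward; lengths in m; the calibration is good to about 2 mm. A picture is of the moment at which its call begins. There is no depth.
- bot.finish_job(): hands the job in; it is judged then, once.
The state is a dict: "clock": time; "qpos": joint angles; "dq": joint speeds; "effort": joint torques, N m; "eef_pos": TCP position; "orientation": TCP orientation; "wrist_force": force on the tool from outside, world axes, zero at the start; "torque": the same for the moment, N m; "finger_gap": opening from 0.0 (shut) to 1.0 (fully open); "gripper_force": force on a finger pad.
Only numpy, scipy, OpenCV 4.12 (cv2) and the standard library are available. Lean on these libraries where they do the work, as an engineer would, in place of code of your own. Each camera call takes 0.05 s, during which the arm holds its last target. There are 200 camera calls.

## Working session

There is one attempt and no reset: what is moved stays moved. The work goes in short steps, Python scripts to look and compute and a tool call to move; the robot and the scene stay as the last step left them, time stands still between calls to the robot, and variables do not carry over. Pictures are saved under pics/ and viewed, at most 14 in all, crops included, and the job is handed in when it is done.

Besides the shell and the picture viewer there is one more tool, called as a command line: name --argument value ..., lists and objects as JSON in quotes. jog_arm: Moves the arm, as the interface text tells. Its arguments: {"type":"object","properties":{"commands":{"type":"array"}},"required":["commands"]}

```bash
mkdir -p pics
python3 - <<'E'
from plant import bot
import cv2,numpy as np
print(bot.state())
for n in("top","side"):
    s=bot.snapshot(n); cv2.imwrite(f"pics/{n}0.png",s["frame"]); print(n,s["fx"],s["fy"],s["cx"],s["cy"],np.round(s["T"],4).tolist())
E
```

```text
{'clock': 0.0, 'qpos': array([-1.35961323e+00,  2.59192413e-01,  2.07560443e-02,  1.33369565e+00,
       -1.71760021e-05,  1.41825449e+00]), 'dq': array([-0.00075652, -0.00060704,  0.0004157 , -0.00020449, -0.00116965,
        0.00094469]), 'effort': array([-3.81744656e-03, -5.55641055e+01,  3.44530463e+01,  1.34461295e-02,
       -3.66266713e-04, -3.04601963e-05]), 'eef_pos': array([ 0.19562778, -0.51373108,  0.2306638 ]), 'orientation': array([-6.67306358e-04,  9.83508329e-01,  1.80861607e-01, -2.81631432e-05]), 'wrist_force': array([-0.6336487 ,  0.23031413, -0.86815622]), 'torque': array([-0.00176578,  0.00025046, -0.02976645]), 'gripper_force': 0.0, 'finger_gap': 0.9995116786140793}
top 398.7166115509138 398.7166115509138 256.4621019115048 187.8990190961946 [[-0.0045, -0.9977, 0.0678, 0.4417], [-1.0, 0.0042, -0.0044, 0.0202], [0.0041, -0.0678, -0.9977, 1.4772], [0.0, 0.0, 0.0, 1.0]]
side 490.6508872489608 490.6508872489608 254.85794708906096 201.44443264669385 [[-0.9954, -0.0837, 0.0467, 0.4563], [-0.0937, 0.7482, -0.6568, 1.0628], [0.02, -0.6582, -0.7526, 1.3257], [0.0, 0.0, 0.0, 1.0]]
```

View pics/top0.png

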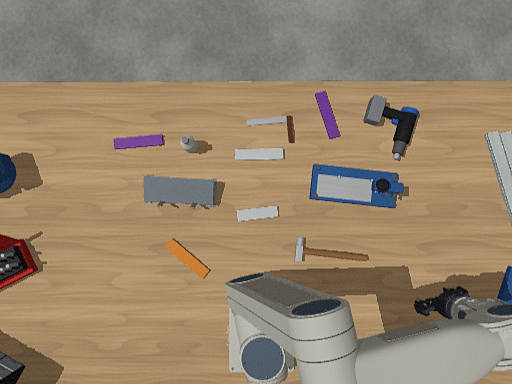

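View pics/side0.png

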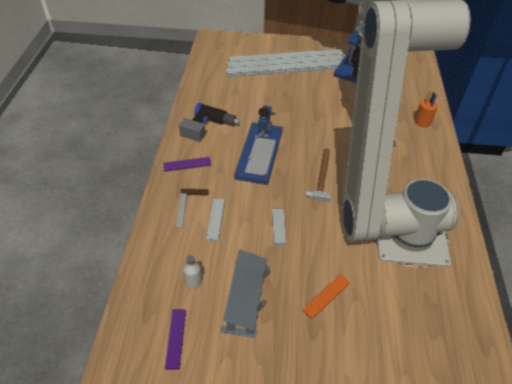

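Top view: silver bars at (259,154), about 49 px or 180 mm, and at (258,213), about 42 px or 150 mm. These are the mid and short blanks; no long one is visible. The orange bar (188,258) and purple bars (139,142), (327,115) are look-alikes. The press is at (355,187), the rack at (180,190), and the hammer, square and oil bottle are nearby. The side view agrees.

```bash
cat > h.py <<'E'
from plant import bot
import cv2,numpy as np
from scipy.spatial.transform import Rotation as R
def ray(s,uv,z):
    uv=np.atleast_2d(np.asarray(uv,float)); T=np.array(s["T"])
    d=np.c_[(uv[:,0]-s["cx"])/s["fx"],(uv[:,1]-s["cy"])/s["fy"],np.ones(len(uv))]@T[:3,:3].T
    return T[:3,3]+d*((z-T[2,3])/d[:,2])[:,None]
def proj(s,P):
    T=np.array(s["T"]); p=(np.atleast_2d(P)-T[:3,3])@T[:3,:3]
    return np.c_[p[:,0]/p[:,2]*s["fx"]+s["cx"],p[:,1]/p[:,2]*s["fy"]+s["cy"]]
def rect(s,mask,z):
    """largest contour of mask -> centre, length, width, yaw of long side in world at height z"""
    cs,_=cv2.findContours(mask.astype(np.uint8),cv2.RETR_EXTERNAL,cv2.CHAIN_APPROX_NONE)
    out=[]
    for c in cs:
        if cv2.contourArea(c)<60: continue
        P=ray(s,c[:,0,:],z)[:,:2]
        (cx,cy),(w,h),a=cv2.minAreaRect((P*1000).astype(np.float32))
        if w<h: w,h,a=h,w,a+90
        out.append((round(cx/1e3,4),round(cy/1e3,4),round(w),round(h),round((a+90)%180-90,1),cv2.boundingRect(c)))
    return out
def silver(f,box):
    h=cv2.cvtColor(f,cv2.COLOR_BGR2HSV); m=(h[...,1]<35)&(h[...,2]>165)
    k=np.zeros_like(m); x0,y0,x1,y1=box; k[y0:y1,x0:x1]=1
    return m&k
def st():
    s=bot.state(); r=R.from_quat(np.roll(s["orientation"],-1)); return np.array(s["eef_pos"]),r
def down(phi,tilt=0):
    """tool down, tool x at world yaw phi (deg)"""
    return R.from_euler('z',phi,degrees=True)*R.from_euler('x',180,degrees=True)
def plan(p,r=None,n=1):
    p0,r0=st(); r=r or r0
    d=r0.inv().apply(np.array(p)-p0); t=(r0.inv()*r).as_rotvec(degrees=True)
    print("now",p0.round(4),"delta tool(mm)",(d*1e3).round(1),"turn",t.round(1))
    print("  in final axes(mm)",(r.inv().apply(np.array(p)-p0)*1e3).round(1))
E
python3 - <<'E'
from h import *
S={n:bot.snapshot(n) for n in("top","side")}
t=S["top"];f=t["frame"]
print("top",rect(t,silver(f,(225,140,300,225)),.012))
print("side",rect(S["side"],silver(S["side"]["frame"],(203,190,295,250)),.012))
h=cv2.cvtColor(f,cv2.COLOR_BGR2HSV)
b=(h[...,0]>100)&(h[...,0]<125)&(h[...,1]>120); b[:,:300]=0;b[:150]=0;b[220:]=0;b[:,412:]=0
print("blue",rect(t,b,.03))
pl=(h[...,1]<60)&(h[...,2]>120); pl[:,:312]=0;pl[:,378:]=0;pl[:165]=0;pl[210:]=0
print("plate",rect(t,pl,.03))
k=(h[...,2]<60);k[:,:372]=0;k[:,395:]=0;k[:172]=0;k[198:]=0
print("knob",rect(t,k,.175))
a=cv2.resize(f[140:225,130:275],None,fx=5,fy=5,interpolation=cv2.INTER_CUBIC)
cv2.imwrite("pics/c1.png",a)
cv2.imwrite("pics/c2.png",cv2.resize(f[155:220,300:410],None,fx=7,fy=7,interpolation=cv2.INTER_CUBIC))
g=S["side"]["frame"]
cv2.imwrite("pics/c3.png",np.hstack([cv2.resize(g[240:345,215:280],(390,570),interpolation=cv2.INTER_CUBIC),cv2.resize(g[98:193,230:295],(390,570),interpolation=cv2.INTER_CUBIC)]))
E
```

```text
top [(0.4486, 0.0126, 148, 42, -83.4, (237, 206, 41, 16)), (0.669, 0.0056, 174, 41, 89.8, (235, 148, 48, 12))]
side [(0.6624, 0.0076, 111, 19, -88.8, (213, 206, 8, 26))]
blue [(0.545, -0.3506, 334, 127, 83.4, (310, 164, 93, 44))]
plate [(0.5414, -0.3052, 200, 84, 83.4, (317, 174, 56, 28))]
knob [(0.5396, -0.3973, 40, 39, -45.9, (376, 179, 13, 13))]
```

View pics/c1.png

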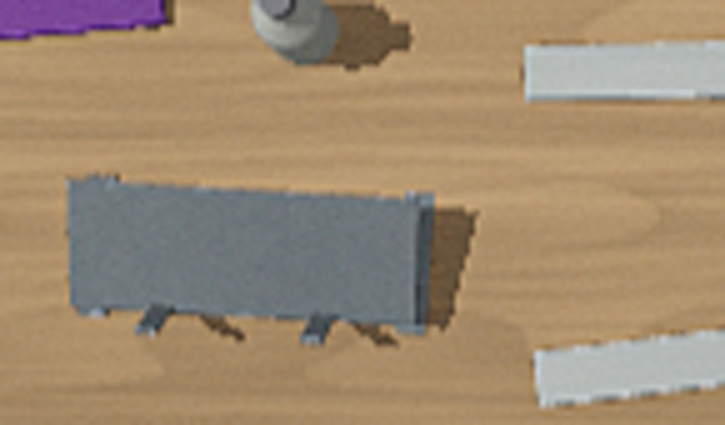

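View pics/c2.png

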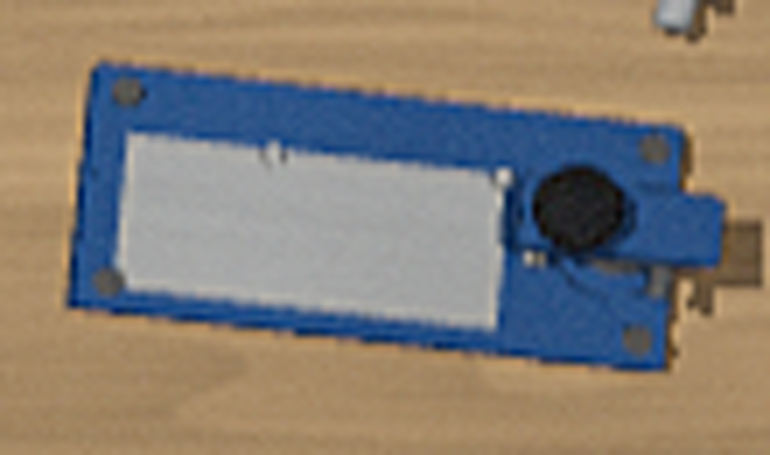

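View pics/c3.png

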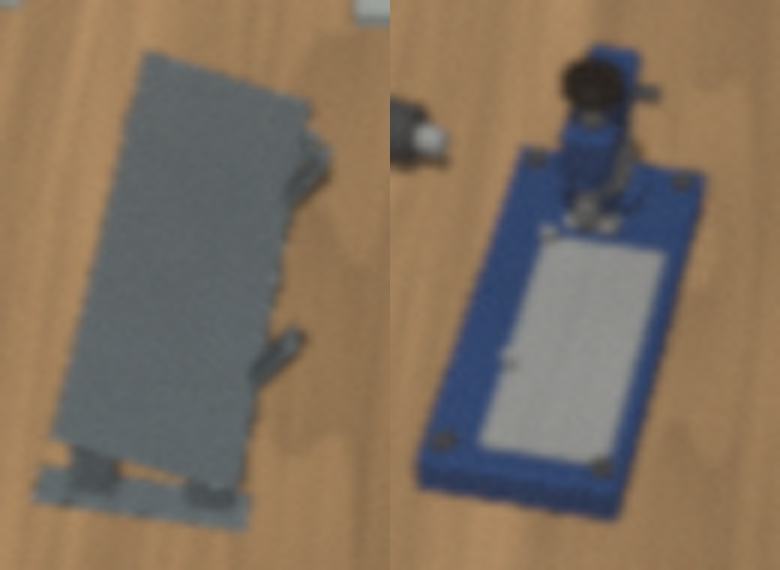

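Crop c1: two clean silver blanks, with the rack's two tabs on its robot side. Crop c2: the press bed with pins at about px (371.9,180.4) and (339,176.7) and the knob at (383,185). Crop c3 shows the same parts from the side.

Run:
```python
from h import *
t=bot.snapshot("top");s=bot.snapshot("side")
def pr(n,S,uv,z):
    P=ray(S,uv,z)[:,:2]; print(n,P.round(4).tolist(), "yaw",round(np.degrees(np.arctan2(*(P[0]-P[1])[::-1])),1),"mid",P.mean(0).round(4)); return P
pr("pins top",t,[(339,176.7),(371.9,180.4)],.04)
pr("pins side",s,[(249.7,158.3),(256.3,136.8)],.04)
pr("knob",t,[(383,185),(383,185)],.175)
P=pr("base top",t,[(313.3,163.9),(310,198.6),(395.3,207.6),(397.9,173.3)],.03)
pr("base side",s,[(252.8,123),(282.5,127.7)],.03)
pr("base side L",s,[(235,176.3),(252.8,123)],.03)
pr("tabs top",t,[(161.6,202),(193.8,203.8)],.04)
pr("tabtips top",t,[(159.4,206.2),(192.4,208.2)],.087)
pr("tabs side",s,[(258,302.5),(263.7,271.7)],.04)
pr("tabtips side",s,[(265,295.8),(268.3,265)],.087)
pr("deck up top",t,[(143.8,176),(216,179.4)],.0708)
pr("deck low top",t,[(144,201.6),(215,205)],.040)
pr("deck up side",s,[(224.2,312.5),(239.2,248.7)],.0708)
pr("deck low side",s,[(255,320),(266.7,257.2)],.040)
# blanks in side
h=cv2.cvtColor(s["frame"],cv2.COLOR_BGR2HSV); m=(h[...,1]<45)&(h[...,2]>130); m[:195]=0;m[246:]=0;m[:,:203]=0;m[:,292:]=0
print(rect(s,m,.012))
```

```text
pins top [[0.5787, -0.2853], [0.5648, -0.4043]] yaw 83.3 mid [ 0.5717 -0.3448]
pins side [[0.5757, -0.2724], [0.5621, -0.3965]] yaw 83.8 mid [ 0.5689 -0.3344]
knob [[0.5379, -0.4005], [0.5379, -0.4005]] yaw 0.0 mid [ 0.5379 -0.4005]
base top [[0.627, -0.1943], [0.5002, -0.1805], [0.4662, -0.49], [0.5913, -0.503]] yaw -6.2 mid [ 0.5462 -0.3419]
base side [[0.5849, -0.4903], [0.4626, -0.4752]] yaw -7.0 mid [ 0.5238 -0.4828]
base side L [[0.6206, -0.182], [0.5849, -0.4903]] yaw 83.4 mid [ 0.6027 -0.3362]
tabs top [[0.4899, 0.3557], [0.4829, 0.2398]] yaw 86.5 mid [0.4864 0.2977]
tabtips top [[0.4737, 0.3522], [0.4663, 0.2374]] yaw 86.3 mid [0.47   0.2948]
tabs side [[0.4897, 0.334], [0.4818, 0.2253]] yaw 85.8 mid [0.4857 0.2796]
tabtips side [[0.4704, 0.337], [0.469, 0.2306]] yaw 89.2 mid [0.4697 0.2838]
deck up top [[0.5811, 0.4125], [0.568, 0.1571]] yaw 87.1 mid [0.5746 0.2848]
deck low top [[0.4916, 0.419], [0.4782, 0.1635]] yaw 87.0 mid [0.4849 0.2912]
deck up side [[0.5813, 0.3933], [0.5645, 0.1687]] yaw 85.7 mid [0.5729 0.281 ]
deck low side [[0.4932, 0.3913], [0.4768, 0.1702]] yaw 85.7 mid [0.485  0.2807]
[(0.4471, 0.0139, 144, 40, -83.0, (272, 209, 14, 34)), (0.6658, 0.0101, 185, 41, -89.1, (206, 199, 18, 42))]
```

```bash
cat >> h.py <<'E'
def rows(p,r=None,n=None):
    """print rows (mm, deg) of a straight world move to p,r"""
    p0,r0=st(); r=r or r0; D=np.array(p)-p0; t=(r0.inv()*r).as_rotvec(degrees=True)
    n=n or int(max(np.ceil(np.linalg.norm(D)/.038),np.ceil(np.linalg.norm(t)/6.9),1))
    q=r0; print("from",p0.round(4),"n",n,"turn/row",(t/n).round(2))
    if np.linalg.norm(t)<.3: print((r0.inv().apply(D/n)*1e3).round(1)); return
    for i in range(n):
        print((q.inv().apply(D/n)*1e3).round(0).tolist(),end=" "); q=q*R.from_rotvec(t/n,degrees=True)
    print()
E
python3 - <<'E'
from h import *
s=bot.snapshot("side")
print(ray(s,[(264.5,111.8)],.175).round(4))
print(ray(s,[(258,309.1),(263.7,275)],.04).round(4),ray(s,[(265,301.7),(268.3,267.6)],.087).round(4))
rows([.667,.008,.12],down(90))
E
```

```text
[[ 0.5335 -0.3855  0.175 ]]
[[0.4878 0.3556 0.04  ]
 [0.4808 0.2372 0.04  ]] [[0.4689 0.356  0.087 ]
 [0.4683 0.2399 0.087 ]]
from [ 0.1957 -0.5139  0.2311] n 19 turn/row [-0.   -0.   -3.64]
[33.0, -17.0, 6.0] [34.0, -15.0, 6.0] [35.0, -13.0, 6.0] [36.0, -10.0, 6.0] [36.0, -8.0, 6.0] [37.0, -6.0, 6.0] [37.0, -3.0, 6.0] [37.0, -1.0, 6.0] [37.0, 1.0, 6.0] [37.0, 4.0, 6.0] [37.0, 6.0, 6.0] [36.0, 8.0, 6.0] [35.0, 11.0, 6.0] [35.0, 13.0, 6.0] [34.0, 15.0, 6.0] [33.0, 17.0, 6.0] [32.0, 19.0, 6.0] [30.0, 21.0, 6.0] [29.0, 23.0, 6.0]
```

jog_arm --commands '[{"delta_pos": [0.033,-0.017,0],"turn": [0,0,-3.6]},{"delta_pos": [0.034,-0.015,0],"turn": [0,0,-3.6]},{"delta_pos": [0.035,-0.013,0],"turn": [0,0,-3.6]},{"delta_pos": [0.036,-0.01,0],"turn": [0,0,-3.6]},{"delta_pos": [0.036,-0.008,0],"turn": [0,0,-3.6]},{"delta_pos": [0.037,-0.006,0],"turn": [0,0,-3.6]},{"delta_pos": [0.037,-0.003,0],"turn": [0,0,-3.6]},{"delta_pos": [0.037,-0.001,0],"turn": [0,0,-3.6]}]'

```text
schema error: expected keys delta_pos, turn, claw
```

jog_arm --commands '[{"delta_pos": [0.037,0.001,0],"turn": [0,0,-3.6]},{"delta_pos": [0.037,0.004,0],"turn": [0,0,-3.6]},{"delta_pos": [0.037,0.006,0.01],"turn": [0,0,-3.6]},{"delta_pos": [0.036,0.008,0.01],"turn": [0,0,-3.6]},{"delta_pos": [0.035,0.011,0.01],"turn": [0,0,-3.6]},{"delta_pos": [0.035,0.013,0.01],"turn": [0,0,-3.6]},{"delta_pos": [0.034,0.015,0.01],"turn": [0,0,-3.6]},{"delta_pos": [0.033,0.017,0.01],"turn": [0,0,-3.6]}]'

```text
schema error: expected keys delta_pos, turn, claw
```

Run:
```python
from h import *
rows([.668,.008,.10],down(90))
```

```text
from [ 0.1957 -0.5139  0.2311] n 19 turn/row [-0.   -0.   -3.64]
[33.0, -17.0, 7.0] [34.0, -15.0, 7.0] [35.0, -13.0, 7.0] [36.0, -10.0, 7.0] [36.0, -8.0, 7.0] [37.0, -6.0, 7.0] [37.0, -3.0, 7.0] [37.0, -1.0, 7.0] [37.0, 1.0, 7.0] [37.0, 4.0, 7.0] [37.0, 6.0, 7.0] [36.0, 8.0, 7.0] [35.0, 11.0, 7.0] [35.0, 13.0, 7.0] [34.0, 15.0, 7.0] [33.0, 17.0, 7.0] [32.0, 19.0, 7.0] [30.0, 21.0, 7.0] [29.0, 23.0, 7.0]
```

jog_arm --commands '[{"delta_pos": [0.033,-0.017,0],"turn": [0,0,-3.6],"claw": 0.07},{"delta_pos": [0.034,-0.015,0],"turn": [0,0,-3.6],"claw": 0.07},{"delta_pos": [0.035,-0.013,0],"turn": [0,0,-3.6],"claw": 0.07},{"delta_pos": [0.036,-0.01,0],"turn": [0,0,-3.6],"claw": 0.07},{"delta_pos": [0.036,-0.008,0],"turn": [0,0,-3.6],"claw": 0.07},{"delta_pos": [0.037,-0.006,0],"turn": [0,0,-3.6],"claw": 0.07},{"delta_pos": [0.037,-0.003,0],"turn": [0,0,-3.6],"claw": 0.07},{"delta_pos": [0.037,-0.001,0],"turn": [0,0,-3.6],"claw": 0.07}]'

```text
clock: 1.02
eef_pos: [0.3964, -0.2921, 0.2315]
orientation: [0.0, 0.907, 0.421, 0.0]
wrist_force: [0.4, -1.0, 0.5]
finger_gap: 0.821
gripper_force: 0.0
```

jog_arm --commands '[{"delta_pos": [0.037,0.001,0],"turn": [0,0,-3.6],"claw": 0.07},{"delta_pos": [0.037,0.004,0],"turn": [0,0,-3.6],"claw": 0.07},{"delta_pos": [0.037,0.006,0.01],"turn": [0,0,-3.6],"claw": 0.07},{"delta_pos": [0.036,0.008,0.01],"turn": [0,0,-3.6],"claw": 0.07},{"delta_pos": [0.035,0.011,0.01],"turn": [0,0,-3.6],"claw": 0.07},{"delta_pos": [0.035,0.013,0.01],"turn": [0,0,-3.6],"claw": 0.07},{"delta_pos": [0.034,0.015,0.01],"turn": [0,0,-3.6],"claw": 0.07},{"delta_pos": [0.033,0.017,0.01],"turn": [0,0,-3.6],"claw": 0.07}]'

```text
clock: 1.68
eef_pos: [0.5973, -0.0732, 0.1708]
orientation: [0.0, 0.774, 0.634, 0.0]
wrist_force: [-0.2, -0.8, -0.4]
finger_gap: 0.818
gripper_force: 0.0
```

Run:
```python
from h import *
rows([.668,.008,.10],down(90))
t=bot.snapshot("top");s=bot.snapshot("side")
print("top",rect(t,silver(t["frame"],(225,140,300,225)),.012))
h=cv2.cvtColor(s["frame"],cv2.COLOR_BGR2HSV); m=(h[...,1]<45)&(h[...,2]>130); m[:195]=0;m[246:]=0;m[:,:203]=0;m[:,292:]=0
print(rect(s,m,.012))
```

```text
from [ 0.5973 -0.0732  0.1708] n 4 turn/row [ 0.    0.   -2.84]
[23.0, 13.0, 18.0] [23.0, 14.0, 18.0] [22.0, 16.0, 18.0] [21.0, 17.0, 18.0] 
top [(0.4428, 0.061, 51, 41, -83.9, (237, 209, 14, 13)), (0.669, 0.0223, 141, 41, 89.8, (235, 148, 39, 12)), (0.5639, -0.0535, 312, 180, -0.7, (250, 140, 50, 85)), (0.6634, -0.0548, 118, 13, -13.3, (270, 140, 11, 31))]
[(0.4468, 0.0179, 152, 40, -83.4, (272, 209, 14, 36)), (0.6658, 0.0101, 185, 41, -89.1, (206, 199, 19, 42))]
```

jog_arm --commands '[{"delta_pos": [0.023,0.013,0.018],"turn": [0,0,-2.84],"claw": 0.07},{"delta_pos": [0.023,0.014,0.018],"turn": [0,0,-2.84],"claw": 0.07},{"delta_pos": [0.022,0.016,0.018],"turn": [0,0,-2.84],"claw": 0.07},{"delta_pos": [0.021,0.017,0.018],"turn": [0,0,-2.84],"claw": 0.07},{"delta_pos": [0,0,0.03],"turn": [0,0,0],"claw": 0.07},{"delta_pos": [0,0,0.03],"turn": [0,0,0],"claw": 0.07},{"delta_pos": [0,0,0.02],"turn": [0,0,0],"claw": 0.07},{"delta_pos": [0,0,0],"turn": [0,0,0],"claw": 0.07}]'

```text
clock: 2.45
eef_pos: [0.6645, 0.0059, 0.0147]
orientation: [-0.003, 0.708, 0.706, -0.002]
wrist_force: [-0.4, 0.1, -1.0]
finger_gap: 0.82
gripper_force: 0.0
```

Run:
```python
from h import *
rows([.6675,.0075,.005],down(90))
s=bot.snapshot("side")
cv2.imwrite("pics/s2.png",cv2.resize(s["frame"][170:260,180:310],None,fx=6,fy=6,interpolation=cv2.INTER_CUBIC))
```

```text
from [0.6645 0.0059 0.0147] n 1 turn/row [-0.42 -0.04 -0.22]
[2.0, 3.0, 10.0]
```

View pics/s2.png

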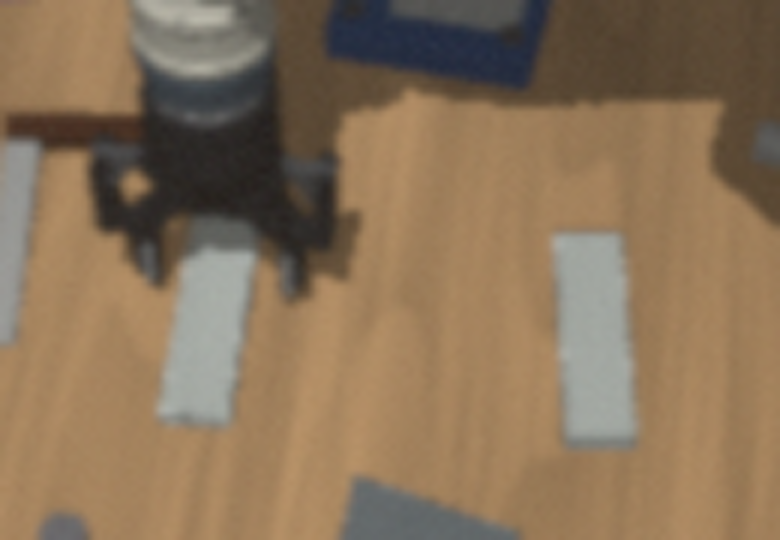

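The fingers straddle the mid blank, at crop (205,300), with clearance on both sides.

jog_arm --commands '[{"delta_pos": [0.001,0.003,0.005],"turn": [-0.4,0,0],"claw": 0.07},{"delta_pos": [0,0,0.006],"turn": [0,0,0],"claw": 0.07},{"delta_pos": [0,0,0],"turn": [0,0,0],"claw": 0.02},{"delta_pos": [0,0,0],"turn": [0,0,0],"claw": 0.02},{"delta_pos": [0,0,0],"turn": [0,0,0],"claw": 0.02},{"delta_pos": [0,0,0],"turn": [0,0,0],"claw": 0.02},{"delta_pos": [0,0,0],"turn": [0,0,0],"claw": 0.02},{"delta_pos": [0,0,0],"turn": [0,0,0],"claw": 0.02}]'

```text
clock: 3.17
eef_pos: [0.6705, 0.0068, 0.0098]
orientation: [0.003, 0.708, 0.706, 0.003]
wrist_force: [-3.1, 0.2, 6.7]
finger_gap: 0.423
gripper_force: 59.2
```

```bash
cat >> h.py <<'E'
O=np.array([.5465,-.342]); YA=83.4
def pw(x,y,z):
    a=np.radians(YA); u=np.array([np.cos(a),np.sin(a)]); v=np.array([u[1],-u[0]])
    return np.r_[O+x*v+y*u,z]
E
python3 - <<'E'
from h import *
rows(pw(-.03,.07,.12),down(YA))
E
```

```text
from [0.6705 0.0068 0.0098] n 9 turn/row [ 0.05 -0.    0.71]
[-31.0, -16.0, -12.0] [-31.0, -16.0, -12.0] [-31.0, -15.0, -12.0] [-31.0, -15.0, -12.0] [-31.0, -14.0, -12.0] [-32.0, -14.0, -12.0] [-32.0, -14.0, -12.0] [-32.0, -13.0, -12.0] [-32.0, -13.0, -12.0]
```

jog_arm --commands '[{"delta_pos": [0,0,-0.01],"turn": [0,0,0],"claw": 0.02},{"delta_pos": [0,0,-0.02],"turn": [0,0,0],"claw": 0.02},{"delta_pos": [0,0,-0.03],"turn": [0,0,0],"claw": 0.02},{"delta_pos": [0,0,-0.03],"turn": [0,0,0],"claw": 0.02},{"delta_pos": [0,0,-0.02],"turn": [0,0,0],"claw": 0.02},{"delta_pos": [0,0,0],"turn": [0,0,0],"claw": 0.02}]'

```text
clock: 3.67
eef_pos: [0.6715, 0.0068, 0.1243]
orientation: [0.006, 0.708, 0.706, 0.005]
wrist_force: [0.4, 0.4, -2.4]
finger_gap: 0.413
gripper_force: 60.4
```

Run:
```python
from h import *
rows(pw(-.03,.07,.12),down(YA))
s=bot.snapshot("side")
cv2.imwrite("pics/s3.png",cv2.resize(s["frame"][120:240,160:310],None,fx=5,fy=5,interpolation=cv2.INTER_CUBIC))
```

```text
from [0.6715 0.0068 0.1243] n 9 turn/row [0.1  0.   0.71]
[-31.0, -16.0, 0.0] [-31.0, -16.0, 0.0] [-31.0, -15.0, 0.0] [-31.0, -15.0, 0.0] [-31.0, -15.0, 0.0] [-32.0, -14.0, 0.0] [-32.0, -14.0, 0.0] [-32.0, -13.0, 0.0] [-32.0, -13.0, 0.0]
```

View pics/s3.png

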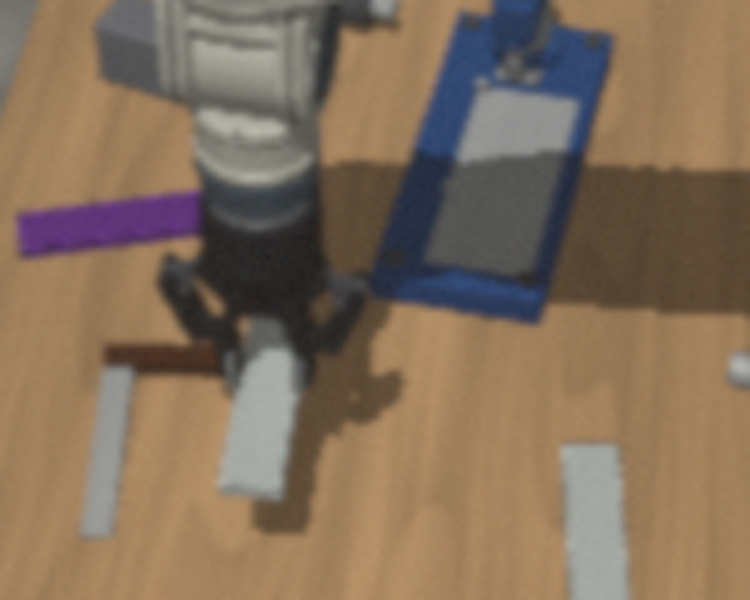

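The blank is held level, at crop (260,420), and lifted clear. Next is the move to the press entry.

jog_arm --commands '[{"delta_pos": [-0.031,-0.016,0],"turn": [0.1,0,0.71],"claw": 0.02},{"delta_pos": [-0.031,-0.016,0],"turn": [0.1,0,0.71],"claw": 0.02},{"delta_pos": [-0.031,-0.015,0],"turn": [0.1,0,0.71],"claw": 0.02},{"delta_pos": [-0.031,-0.015,0],"turn": [0.1,0,0.71],"claw": 0.02},{"delta_pos": [-0.031,-0.015,0],"turn": [0.1,0,0.71],"claw": 0.02},{"delta_pos": [-0.032,-0.014,0],"turn": [0.1,0,0.71],"claw": 0.02},{"delta_pos": [-0.032,-0.014,0],"turn": [0.1,0,0.71],"claw": 0.02},{"delta_pos": [-0.032,-0.013,0],"turn": [0.1,0,0.71],"claw": 0.02}]'

```text
clock: 4.38
eef_pos: [0.5381, -0.2393, 0.1171]
orientation: [-0.004, 0.743, 0.67, -0.003]
wrist_force: [0.7, -0.3, -1.8]
finger_gap: 0.409
gripper_force: 60.3
```

jog_arm --commands '[{"delta_pos": [-0.032,-0.013,0],"turn": [0.1,0,0.71],"claw": 0.02},{"delta_pos": [0,0,0],"turn": [0,0,0],"claw": 0.02},{"delta_pos": [0,0,0],"turn": [0,0,0],"claw": 0.02}]'

```text
clock: 4.63
eef_pos: [0.5221, -0.2703, 0.1172]
orientation: [-0.004, 0.748, 0.664, -0.003]
wrist_force: [0.6, 0.8, -2.8]
finger_gap: 0.415
gripper_force: 60.3
```

Run:
```python
from h import *
rows(pw(-.03,.07,.048),down(YA)); rows(pw(-.03,.021,.046),down(YA))
t=bot.snapshot("top");s=bot.snapshot("side")
a=t["frame"][150:225,295:415]; b=s["frame"][95:220,205:325]
cv2.imwrite("pics/p1.png",np.hstack([cv2.resize(a,(400,250),interpolation=cv2.INTER_CUBIC),cv2.resize(b,(240,250),interpolation=cv2.INTER_CUBIC)]))
# where do press landmarks project (top px): 
print(proj(s,[pw(0,-.06,.175),pw(.025,-.06,.04),pw(.025,.06,.04),pw(.065,.155,.03)]).round(1))
```

```text
from [ 0.5221 -0.2703  0.1172] n 2 turn/row [-0.3  -0.02 -0.09]
[1.0, 2.0, 35.0] [1.0, 1.0, 35.0] 
from [ 0.5221 -0.2703  0.1172] n 3 turn/row [-0.2  -0.02 -0.06]
[-16.0, 1.0, 24.0] [-16.0, 1.0, 24.0] [-16.0, 1.0, 24.0] 
[[263.2 109. ]
 [255.9 135.4]
 [249.4 155.9]
 [233.2 173.5]]
```

View pics/p1.png

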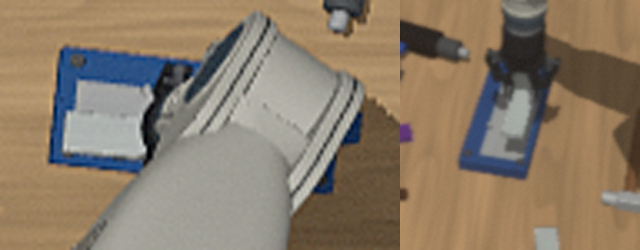

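The blank is over the bed, offset towards the robot as planned.

jog_arm --commands '[{"delta_pos": [0.001,0.001,0.035],"turn": [-0.6,0,0],"claw": 0.02},{"delta_pos": [0,0,0.035],"turn": [0,0,0],"claw": 0.02},{"delta_pos": [0,0,0.002],"turn": [0,0,0],"claw": 0.02},{"delta_pos": [-0.025,0,0],"turn": [0,0,0],"claw": 0.02},{"delta_pos": [-0.018,0,0],"turn": [0,0,0],"claw": 0.02},{"delta_pos": [0,0,0],"turn": [0,0,0],"claw": 0.02},{"delta_pos": [0,0,0],"turn": [0,0,0],"claw": 0.02}]'

```text
clock: 5.32
eef_pos: [0.5201, -0.3107, 0.047]
orientation: [0.001, 0.747, 0.665, 0.001]
wrist_force: [-0.3, -0.3, -2.2]
finger_gap: 0.412
gripper_force: 60.8
```

Run:
```python
from h import *
rows(pw(0,.021,.042),down(YA),1)
```

```text
from [ 0.5201 -0.3107  0.047 ] n 1 turn/row [0.12 0.   0.01]
[-7.1 29.9  5.1]
```

jog_arm --commands '[{"delta_pos": [0,0.012,0.002],"turn": [0,0,0],"claw": 0.02},{"delta_pos": [0,0.012,0.002],"turn": [0,0,0],"claw": 0.02},{"delta_pos": [0,0.003,0],"turn": [0,0,0],"claw": 0.02},{"delta_pos": [0,0.001,0],"turn": [0,0,0],"claw": 0.02},{"delta_pos": [0,0,0],"turn": [0,0,0],"claw": 0.02},{"delta_pos": [0,0,0],"turn": [0,0,0],"claw": 0.02}]'

```text
clock: 5.82
eef_pos: [0.5471, -0.3132, 0.0425]
orientation: [0.001, 0.746, 0.666, 0.0]
wrist_force: [0.0, 0.3, -1.9]
finger_gap: 0.412
gripper_force: 60.8
```

jog_arm --commands '[{"delta_pos": [-0.005,0,0],"turn": [0,0,0],"claw": 0.02},{"delta_pos": [0,0,0],"turn": [0,0,0],"claw": 0.02},{"delta_pos": [0,0,0],"turn": [0,0,0],"claw": 0.02}]'

```text
clock: 6.07
eef_pos: [0.5464, -0.3192, 0.0424]
orientation: [0.001, 0.747, 0.665, 0.001]
wrist_force: [0.0, -0.5, -1.8]
finger_gap: 0.41
gripper_force: 60.8
```

jog_arm --commands '[{"delta_pos": [0,0.002,0.001],"turn": [0,0,0],"claw": 0.02},{"delta_pos": [0,0.001,0],"turn": [0,0,0],"claw": 0.02},{"delta_pos": [0,0,0],"turn": [0,0,0],"claw": 0.02},{"delta_pos": [0,0,0],"turn": [0,0,0],"claw": 0.02}]'

```text
clock: 6.4
eef_pos: [0.5498, -0.3191, 0.0412]
orientation: [0.001, 0.747, 0.665, 0.001]
wrist_force: [0.5, -0.3, -2.1]
finger_gap: 0.411
gripper_force: 60.8
```

jog_arm --commands '[{"delta_pos": [-0.003,0,0],"turn": [0,0,0],"claw": 0.02},{"delta_pos": [-0.002,0,0],"turn": [0,0,0],"claw": 0.02},{"delta_pos": [0,0,0],"turn": [0,0,0],"claw": 0.02},{"delta_pos": [0,0,0],"turn": [0,0,0],"claw": 0.02}]'

```text
clock: 6.73
eef_pos: [0.5492, -0.3243, 0.0412]
orientation: [0.001, 0.747, 0.665, 0.001]
wrist_force: [0.5, -0.4, -1.6]
finger_gap: 0.411
gripper_force: 60.8
```

jog_arm --commands '[{"delta_pos": [0,0.001,0],"turn": [0,0,0],"claw": 0.02},{"delta_pos": [0,0.001,0],"turn": [0,0,0],"claw": 0.02},{"delta_pos": [0,0,0],"turn": [0,0,0],"claw": 0.02}]'

```text
clock: 6.98
eef_pos: [0.5506, -0.3242, 0.041]
orientation: [0.0, 0.747, 0.665, 0.0]
wrist_force: [-4.0, 0.4, -0.8]
finger_gap: 0.409
gripper_force: 60.5
```

jog_arm --commands '[{"delta_pos": [-0.002,0,0],"turn": [0,0,0],"claw": 0.02},{"delta_pos": [-0.001,0,0],"turn": [0,0,0],"claw": 0.02},{"delta_pos": [0,0,0],"turn": [0,0,0],"claw": 0.02}]'

```text
clock: 7.23
eef_pos: [0.5505, -0.3249, 0.0407]
orientation: [-0.001, 0.746, 0.666, 0.002]
wrist_force: [-1.2, 11.1, -1.5]
finger_gap: 0.416
gripper_force: 61.0
```

jog_arm --commands '[{"delta_pos": [0,0.001,0.001],"turn": [0,0,0],"claw": 0.02},{"delta_pos": [0,0,0.001],"turn": [0,0,0],"claw": 0.02},{"delta_pos": [0,0,0],"turn": [0,0,0],"claw": 0.02},{"delta_pos": [0,0,0],"turn": [0,0,0],"claw": 0.02}]'

```text
clock: 7.57
eef_pos: [0.5509, -0.325, 0.0402]
orientation: [-0.001, 0.746, 0.666, 0.001]
wrist_force: [-9.0, 14.5, 12.7]
finger_gap: 0.415
gripper_force: 67.5
```

jog_arm --commands '[{"delta_pos": [0,0,0],"turn": [0,0,0],"claw": 0.065},{"delta_pos": [0,0,0],"turn": [0,0,0],"claw": 0.065},{"delta_pos": [0,0,-0.002],"turn": [0,0,0],"claw": 0.065},{"delta_pos": [0,0,-0.03],"turn": [0,0,0],"claw": 0.065},{"delta_pos": [0,0,-0.04],"turn": [0,0,0],"claw": 0.065},{"delta_pos": [0,0,-0.04],"turn": [0,0,0],"claw": 0.065},{"delta_pos": [0,0,0],"turn": [0,0,0],"claw": 0},{"delta_pos": [0,0,0],"turn": [0,0,0],"claw": 0}]'

```text
clock: 8.23
eef_pos: [0.553, -0.3287, 0.1545]
orientation: [0.004, 0.747, 0.665, 0.001]
wrist_force: [-0.8, 0.4, -1.1]
finger_gap: 0.486
gripper_force: 0.0
```

Run:
```python
from h import *
s=bot.snapshot("side");t=bot.snapshot("top")
b=s["frame"][95:195,220:310]; a=t["frame"][150:225,295:415]
cv2.imwrite("pics/p2.png",np.hstack([cv2.resize(b,(540,600),interpolation=cv2.INTER_CUBIC),np.vstack([cv2.resize(a,(240,150)),np.zeros((450,240,3),np.uint8)])]))
rows(pw(-.055,.015,.10),down(YA))
```

```text
from [ 0.5516 -0.3276  0.1509] n 3 turn/row [0.03 0.   0.  ]
[  0.  -19.5  16.9]
```

View pics/p2.png

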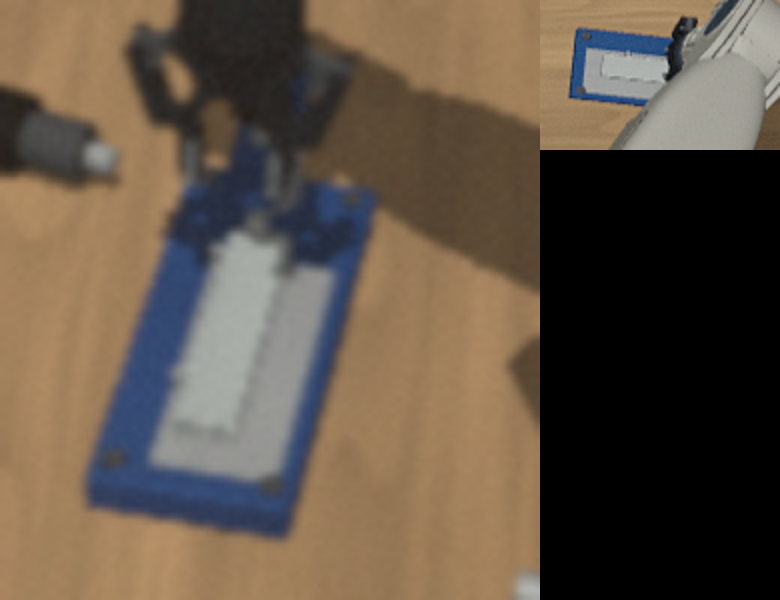

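Run:
```python
from h import *
rows(pw(-.050,.014,.10),down(YA));rows(pw(-.047,.014,.036),down(YA))
```

```text
from [ 0.5516 -0.3276  0.1509] n 2 turn/row [0.05 0.   0.  ]
[ -0.5 -26.7  25.4]
from [ 0.5516 -0.3276  0.1509] n 4 turn/row [0.02 0.   0.  ]
[ -0.2 -12.6  28.7]
```

jog_arm --commands '[{"delta_pos": [0,-0.025,0],"turn": [0,0,0],"claw": 0},{"delta_pos": [0,-0.028,0.015],"turn": [0,0,0],"claw": 0},{"delta_pos": [0,0,0.03],"turn": [0,0,0],"claw": 0},{"delta_pos": [0,0,0.03],"turn": [0,0,0],"claw": 0},{"delta_pos": [0,0,0.02],"turn": [0,0,0],"claw": 0},{"delta_pos": [0,0,0.018],"turn": [0,0,0],"claw": 0},{"delta_pos": [0,0,0],"turn": [0,0,0],"claw": 0},{"delta_pos": [0,0,0],"turn": [0,0,0],"claw": 0}]'

```text
clock: 9.0
eef_pos: [0.4983, -0.3207, 0.0366]
orientation: [-0.001, 0.747, 0.665, 0.0]
wrist_force: [-0.1, -0.7, 0.6]
finger_gap: 0.003
gripper_force: 0.0
```

jog_arm --commands '[{"delta_pos": [0,0.004,0],"turn": [0,0,0],"claw": 0},{"delta_pos": [0,0.003,0],"turn": [0,0,0],"claw": 0},{"delta_pos": [0,0.002,0],"turn": [0,0,0],"claw": 0},{"delta_pos": [0,0,0],"turn": [0,0,0],"claw": 0},{"delta_pos": [0,0,0],"turn": [0,0,0],"claw": 0}]'

```text
clock: 9.42
eef_pos: [0.5085, -0.3226, 0.0387]
orientation: [0.001, 0.746, 0.665, 0.001]
wrist_force: [0.8, 0.2, 0.0]
finger_gap: 0.003
gripper_force: 0.0
```

jog_arm --commands '[{"delta_pos": [0,0.003,0.002],"turn": [0,0,0],"claw": 0},{"delta_pos": [0,0.002,0],"turn": [0,0,0],"claw": 0},{"delta_pos": [0,0,0],"turn": [0,0,0],"claw": 0},{"delta_pos": [0,0,0],"turn": [0,0,0],"claw": 0}]'

```text
clock: 9.75
eef_pos: [0.5132, -0.323, 0.0361]
orientation: [0.001, 0.747, 0.665, 0.001]
wrist_force: [0.6, 0.6, 0.3]
finger_gap: -0.003
gripper_force: 0.0
```

jog_arm --commands '[{"delta_pos": [0,0.002,0],"turn": [0,0,0],"claw": 0},{"delta_pos": [0,0.001,0],"turn": [0,0,0],"claw": 0},{"delta_pos": [0,0,0],"turn": [0,0,0],"claw": 0}]'

```text
clock: 10.0
eef_pos: [0.5163, -0.3235, 0.0362]
orientation: [0.001, 0.747, 0.665, 0.001]
wrist_force: [0.9, -1.0, 0.5]
finger_gap: 0.002
gripper_force: 0.0
```

jog_arm --commands '[{"delta_pos": [0,0.002,0],"turn": [0,0,0],"claw": 0},{"delta_pos": [0,0.002,0],"turn": [0,0,0],"claw": 0},{"delta_pos": [0,0,0],"turn": [0,0,0],"claw": 0}]'

```text
clock: 10.25
eef_pos: [0.5204, -0.3239, 0.0362]
orientation: [0.001, 0.747, 0.665, 0.001]
wrist_force: [-0.3, 0.7, -0.7]
finger_gap: 0.004
gripper_force: 0.0
```

jog_arm --commands '[{"delta_pos": [0,0.0015,0],"turn": [0,0,0],"claw": 0},{"delta_pos": [0,0,0],"turn": [0,0,0],"claw": 0},{"delta_pos": [0,0,0],"turn": [0,0,0],"claw": 0}]'

```text
clock: 10.5
eef_pos: [0.5216, -0.324, 0.0362]
orientation: [0.001, 0.747, 0.665, 0.001]
wrist_force: [-0.2, 0.1, -0.7]
finger_gap: 0.0
gripper_force: 0.0
```

jog_arm --commands '[{"delta_pos": [0,0.0015,0],"turn": [0,0,0],"claw": 0},{"delta_pos": [0,0.001,0],"turn": [0,0,0],"claw": 0},{"delta_pos": [0,0,0],"turn": [0,0,0],"claw": 0}]'

```text
clock: 10.75
eef_pos: [0.5241, -0.3243, 0.0362]
orientation: [0.001, 0.747, 0.665, 0.0]
wrist_force: [-0.7, 0.6, -0.4]
finger_gap: -0.001
gripper_force: 0.0
```

jog_arm --commands '[{"delta_pos": [0,0.001,0],"turn": [0,0,0],"claw": 0},{"delta_pos": [0,0.001,0],"turn": [0,0,0],"claw": 0},{"delta_pos": [0,0,0],"turn": [0,0,0],"claw": 0}]'

```text
clock: 11.0
eef_pos: [0.5244, -0.3243, 0.0361]
orientation: [-0.001, 0.747, 0.665, -0.001]
wrist_force: [-8.4, -0.5, 4.5]
finger_gap: -0.001
gripper_force: 4.1
```

jog_arm --commands '[{"delta_pos": [0,-0.008,0],"turn": [0,0,0],"claw": 0},{"delta_pos": [0,0,-0.03],"turn": [0,0,0],"claw": 0},{"delta_pos": [0.04,0.01,0],"turn": [0,0,0],"claw": 0},{"delta_pos": [0.04,0.012,0],"turn": [0,0,0],"claw": 0},{"delta_pos": [0.034,0.012,0],"turn": [0,0,0],"claw": 0},{"delta_pos": [0,0,0],"turn": [0,0,0],"claw": 0},{"delta_pos": [0,0,0.015],"turn": [0,0,0],"claw": 0},{"delta_pos": [0,0,0.015],"turn": [0,0,0],"claw": 0}]'

```text
clock: 11.67
eef_pos: [0.5658, -0.2139, 0.0368]
orientation: [0.002, 0.746, 0.666, 0.001]
wrist_force: [0.0, -1.1, 0.7]
finger_gap: -0.003
gripper_force: 0.0
```

Run:
```python
from h import *
rows(pw(.002,.119,.036),down(YA),1)
```

```text
from [ 0.5658 -0.2139  0.0368] n 1 turn/row [0.26 0.06 0.12]
[-10.5  -2.4   0.8]
```

jog_arm --commands '[{"delta_pos": [-0.005,-0.002,0.001],"turn": [0.2,0,0],"claw": 0},{"delta_pos": [-0.004,0,0],"turn": [0,0,0],"claw": 0},{"delta_pos": [-0.001,0,0],"turn": [0,0,0],"claw": 0},{"delta_pos": [0,0,0],"turn": [0,0,0],"claw": 0},{"delta_pos": [0,0,0],"turn": [0,0,0],"claw": 0}]'

```text
clock: 12.08
eef_pos: [0.562, -0.2247, 0.036]
orientation: [-0.0, 0.747, 0.665, -0.0]
wrist_force: [-0.5, -0.2, 0.9]
finger_gap: 0.001
gripper_force: 0.0
```

jog_arm --commands '[{"delta_pos": [-0.001,0,0],"turn": [0,0,0],"claw": 0},{"delta_pos": [-0.001,0,0],"turn": [0,0,0],"claw": 0},{"delta_pos": [0,0,0],"turn": [0,0,0],"claw": 0},{"delta_pos": [0,0,0],"turn": [0,0,0],"claw": 0}]'

```text
clock: 12.42
eef_pos: [0.5617, -0.2257, 0.0356]
orientation: [-0.001, 0.746, 0.665, -0.0]
wrist_force: [0.1, 2.9, 2.0]
finger_gap: 0.003
gripper_force: 1.7
```

jog_arm --commands '[{"delta_pos": [-0.001,0,0],"turn": [0,0,0],"claw": 0},{"delta_pos": [0,0,0],"turn": [0,0,0],"claw": 0},{"delta_pos": [0.005,0,0],"turn": [0,0,0],"claw": 0},{"delta_pos": [0.003,0,-0.04],"turn": [0,0,0],"claw": 0},{"delta_pos": [0,0,-0.04],"turn": [0,0,0],"claw": 0},{"delta_pos": [0,0,-0.04],"turn": [0,0,0],"claw": 0},{"delta_pos": [0,0,-0.035],"turn": [0,0,0],"claw": 0},{"delta_pos": [0,0,0],"turn": [0,0,0],"claw": 0}]'

```text
clock: 13.08
eef_pos: [0.5647, -0.2204, 0.1978]
orientation: [0.005, 0.747, 0.665, 0.001]
wrist_force: [0.3, -0.0, 0.8]
finger_gap: -0.001
gripper_force: 0.0
```

Run:
```python
from h import *
rows(pw(.0015,-.059,.19),down(YA)); t=bot.snapshot("top")
h=cv2.cvtColor(t["frame"],cv2.COLOR_BGR2HSV)
s=bot.snapshot("side"); cv2.imwrite("pics/p3.png",cv2.resize(s["frame"][95:195,220:310],(540,600),interpolation=cv2.INTER_CUBIC))
```

```text
from [ 0.5647 -0.2204  0.1978] n 5 turn/row [0.09 0.06 0.  ]
[-36.0, -1.0, 2.0] [-36.0, -1.0, 2.0] [-36.0, -1.0, 2.0] [-36.0, -1.0, 2.0] [-36.0, -1.0, 2.0]
```

View pics/p3.png

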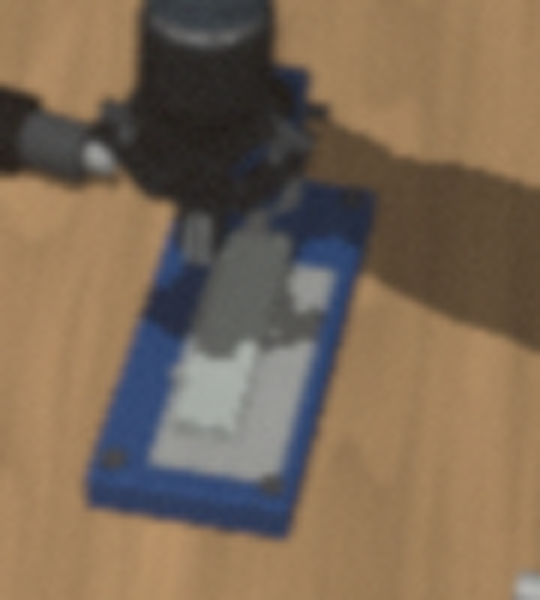

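The blank lies along both pins and up to the end stop. Now the knob.

jog_arm --commands '[{"delta_pos": [-0.036,-0.001,0],"turn": [0.4,0,0],"claw": 0},{"delta_pos": [-0.036,-0.001,0],"turn": [0,0,0],"claw": 0},{"delta_pos": [-0.036,-0.001,0],"turn": [0,0,0],"claw": 0},{"delta_pos": [-0.036,-0.001,0],"turn": [0,0,0],"claw": 0},{"delta_pos": [-0.036,-0.001,0.01],"turn": [0,0,0],"claw": 0},{"delta_pos": [0,0,0.01],"turn": [0,0,0],"claw": 0},{"delta_pos": [0,0,0],"turn": [0,0,0],"claw": 0},{"delta_pos": [0,0,0],"turn": [0,0,0],"claw": 0}]'

```text
clock: 13.85
eef_pos: [0.5357, -0.3986, 0.1686]
orientation: [-0.004, 0.747, 0.665, -0.004]
wrist_force: [-2.2, -2.8, 6.8]
finger_gap: -0.001
gripper_force: 3.1
```

Run:
```python
from h import *
rows(pw(.0015,-.059,.157),down(YA),1)
```

```text
from [ 0.5357 -0.3986  0.1686] n 1 turn/row [-0.65  0.02 -0.1 ]
[-2.0, 6.0, 12.0]
```

jog_arm --commands '[{"delta_pos": [0,0,0.004],"turn": [0,0,0],"claw": 0},{"delta_pos": [0,0,0.004],"turn": [0,0,0],"claw": 0},{"delta_pos": [0,0,0.003],"turn": [0,0,0],"claw": 0},{"delta_pos": [0,0,0],"turn": [0,0,0],"claw": 0},{"delta_pos": [0,0,0],"turn": [0,0,0],"claw": 0}]'

```text
clock: 14.27
eef_pos: [0.5362, -0.3982, 0.1596]
orientation: [-0.003, 0.747, 0.665, -0.004]
wrist_force: [-3.7, -5.0, 10.4]
finger_gap: 0.001
gripper_force: 5.1
```

jog_arm --commands '[{"delta_pos": [0,0,0.002],"turn": [0,0,0],"claw": 0},{"delta_pos": [0,0,0.001],"turn": [0,0,0],"claw": 0},{"delta_pos": [0,0,0],"turn": [0,0,0],"claw": 0},{"delta_pos": [0,0,0],"turn": [0,0,0],"claw": 0}]'

```text
clock: 14.6
eef_pos: [0.5362, -0.3982, 0.1569]
orientation: [-0.002, 0.747, 0.665, -0.004]
wrist_force: [-4.9, -4.8, 11.4]
finger_gap: 0.005
gripper_force: 5.7
```

Nearly at the stop. A little more until the force rises clearly above 12 N.

jog_arm --commands '[{"delta_pos": [0,0,0.002],"turn": [0,0,0],"claw": 0},{"delta_pos": [0,0,0],"turn": [0,0,0],"claw": 0},{"delta_pos": [0,0,0],"turn": [0,0,0],"claw": 0}]'

```text
clock: 14.85
eef_pos: [0.5363, -0.3982, 0.1565]
orientation: [-0.001, 0.747, 0.665, -0.004]
wrist_force: [-6.3, -3.1, 20.5]
finger_gap: -0.001
gripper_force: 10.3
```

jog_arm --commands '[{"delta_pos": [0,0,0.001],"turn": [0,0,0],"claw": 0},{"delta_pos": [0,0,0],"turn": [0,0,0],"claw": 0},{"delta_pos": [0,0,-0.01],"turn": [0,0,0],"claw": 0},{"delta_pos": [0,0,-0.015],"turn": [0,0,0],"claw": 0},{"delta_pos": [0,0,-0.025],"turn": [0,0,0],"claw": 0},{"delta_pos": [0,0,0],"turn": [0,0,0],"claw": 0}]'

```text
clock: 15.35
eef_pos: [0.5378, -0.3974, 0.2066]
orientation: [-0.001, 0.746, 0.665, -0.003]
wrist_force: [-0.3, 0.4, 0.5]
finger_gap: -0.001
gripper_force: 0.0
```

Run:
```python
from h import *
print(pw(.0015,.016,.2)); rows(pw(.0015,.016,.198),down(YA))
```

```text
[ 0.54982905 -0.32627844  0.2       ]
from [ 0.5378 -0.3974  0.2066] n 2 turn/row [-0.17  0.07  0.02]
[36.0, 2.0, 4.0] [36.0, 2.0, 4.0]
```

jog_arm --commands '[{"delta_pos": [0.036,0.001,0],"turn": [-0.3,0,0],"claw": 0.065},{"delta_pos": [0.036,0.003,0.008],"turn": [0,0,0],"claw": 0.065},{"delta_pos": [0,0,0.03],"turn": [0,0,0],"claw": 0.065},{"delta_pos": [0,0,0.035],"turn": [0,0,0],"claw": 0.065},{"delta_pos": [0,0,0.035],"turn": [0,0,0],"claw": 0.065},{"delta_pos": [0,0,0.03],"turn": [0,0,0],"claw": 0.065},{"delta_pos": [0,0,0.02],"turn": [0,0,0],"claw": 0.065},{"delta_pos": [0,0,0],"turn": [0,0,0],"claw": 0.065}]'

```text
clock: 16.02
eef_pos: [0.5461, -0.3236, 0.0395]
orientation: [-0.006, 0.746, 0.665, -0.002]
wrist_force: [-0.4, 0.3, -0.2]
finger_gap: 0.759
gripper_force: 0.0
```

jog_arm --commands '[{"delta_pos": [0,0,0.006],"turn": [0,0,0],"claw": 0.065},{"delta_pos": [0,0,0],"turn": [0,0,0],"claw": 0.065},{"delta_pos": [0,0,0],"turn": [0,0,0],"claw": 0.02},{"delta_pos": [0,0,0],"turn": [0,0,0],"claw": 0.02},{"delta_pos": [0,0,0],"turn": [0,0,0],"claw": 0.02},{"delta_pos": [0,0,0],"turn": [0,0,0],"claw": 0.02},{"delta_pos": [0,0,0],"turn": [0,0,0],"claw": 0.02},{"delta_pos": [0,0,0],"turn": [0,0,0],"claw": 0.02}]'

```text
clock: 16.68
eef_pos: [0.55, -0.3273, 0.0422]
orientation: [0.001, 0.747, 0.665, -0.001]
wrist_force: [-1.5, 0.6, 11.3]
finger_gap: 0.236
gripper_force: 5.9
```

The fingertips slid over the blank's top because open tips sit further back. I'll lift, open to 50 mm, and go lower.

jog_arm --commands '[{"delta_pos": [0,0,-0.015],"turn": [0,0,0],"claw": 0.02},{"delta_pos": [0,0,-0.015],"turn": [0,0,0],"claw": 0.054},{"delta_pos": [0,0,0],"turn": [0,0,0],"claw": 0.054},{"delta_pos": [0,0,0],"turn": [0,0,0],"claw": 0.054},{"delta_pos": [0,0,0],"turn": [0,0,0],"claw": 0.054}]'

```text
clock: 17.1
eef_pos: [0.5488, -0.3262, 0.0693]
orientation: [-0.001, 0.747, 0.665, -0.001]
wrist_force: [0.4, -0.2, -1.5]
finger_gap: 0.63
gripper_force: 0.0
```

Run:
```python
from h import *
rows(pw(.0015,.016,.032),down(YA),1)
s=bot.snapshot("side"); cv2.imwrite("pics/p4.png",cv2.resize(s["frame"][95:195,220:310],(540,600),interpolation=cv2.INTER_CUBIC))
```

```text
from [ 0.5488 -0.3262  0.0693] n 1 turn/row [-0.19  0.02  0.01]
[ 0.1  1.2 37.3]
```

View pics/p4.png

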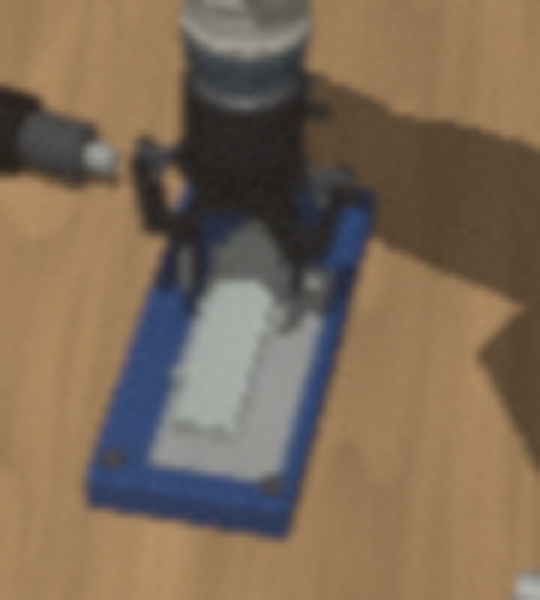

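The blank is unmoved, with the fingers on either side. Next I descend to z about 0.030 and grip.

jog_arm --commands '[{"delta_pos": [0,0.001,0.02],"turn": [0,0,0],"claw": 0.054},{"delta_pos": [0,0,0.012],"turn": [0,0,0],"claw": 0.054},{"delta_pos": [0,0,0.005],"turn": [0,0,0],"claw": 0.054},{"delta_pos": [0,0,0],"turn": [0,0,0],"claw": 0.054},{"delta_pos": [0,0,0],"turn": [0,0,0],"claw": 0.054}]'

```text
clock: 17.57
eef_pos: [0.5496, -0.3263, 0.032]
orientation: [-0.002, 0.747, 0.665, -0.001]
wrist_force: [-1.1, -1.3, 0.7]
finger_gap: 0.636
gripper_force: 0.0
```

jog_arm --commands '[{"delta_pos": [0,0,0],"turn": [0,0,0],"claw": 0.02},{"delta_pos": [0,0,0],"turn": [0,0,0],"claw": 0.02},{"delta_pos": [0,0,0],"turn": [0,0,0],"claw": 0.02},{"delta_pos": [0,0,0],"turn": [0,0,0],"claw": 0.02},{"delta_pos": [0,0,0],"turn": [0,0,0],"claw": 0.02}]'

```text
clock: 17.98
eef_pos: [0.5501, -0.3266, 0.0333]
orientation: [-0.0, 0.747, 0.665, -0.001]
wrist_force: [-1.2, 1.0, 6.6]
finger_gap: 0.444
gripper_force: 61.2
```

jog_arm --commands '[{"delta_pos": [0,0,-0.006],"turn": [0,0,0],"claw": 0.02},{"delta_pos": [0,0,-0.008],"turn": [0,0,0],"claw": 0.02},{"delta_pos": [0.02,-0.006,0],"turn": [0,0,0],"claw": 0.02},{"delta_pos": [0.035,0,0],"turn": [0,0,0],"claw": 0.02},{"delta_pos": [0.025,0,0],"turn": [0,0,0],"claw": 0.02},{"delta_pos": [0,0,-0.04],"turn": [0,0,0],"claw": 0.02},{"delta_pos": [0,0,-0.04],"turn": [0,0,0],"claw": 0.02},{"delta_pos": [0,0,-0.035],"turn": [0,0,0],"claw": 0.02}]'

```text
clock: 18.65
eef_pos: [0.5533, -0.2454, 0.1639]
orientation: [-0.001, 0.746, 0.666, -0.001]
wrist_force: [1.4, -1.2, -2.1]
finger_gap: 0.443
gripper_force: 61.7
```

```bash
cat >> h.py <<'E'
S0=np.array([.4855,.297,.040]); RY=176.8
a=np.radians(RY); _xh=np.array([np.cos(a),np.sin(a),0]); _z=np.array([0,0,1.]); c,s_=np.cos(np.radians(20)),np.sin(np.radians(20))
XS=c*_xh-s_*_z; ZS=s_*_xh+c*_z; YS=np.cross(ZS,XS)
RR=R.from_matrix(np.c_[-YS,-XS,-ZS])
def rw(x,y,z): return S0+x*XS+y*YS+z*ZS
def rc(p): d=np.array(p)-S0; return (np.array([d@XS,d@YS,d@ZS])*1e3).round(1)
E
python3 - <<'E'
from h import *
rows(rw(-.03,0,.07),RR)
E
```

```text
from [ 0.5533 -0.2454  0.1639] n 15 turn/row [-1.35  0.04 -0.22]
[35.0, -8.0, 3.0] [35.0, -8.0, 3.0] [35.0, -8.0, 3.0] [36.0, -8.0, 3.0] [36.0, -8.0, 3.0] [36.0, -8.0, 2.0] [36.0, -8.0, 2.0] [36.0, -8.0, 2.0] [36.0, -8.0, 2.0] [36.0, -8.0, 2.0] [36.0, -8.0, 2.0] [36.0, -7.0, 1.0] [36.0, -7.0, 1.0] [36.0, -7.0, 1.0] [36.0, -7.0, 1.0]
```

jog_arm --commands '[{"delta_pos": [0.035,-0.008,0],"turn": [-1.35,0,-0.2],"claw": 0.02},{"delta_pos": [0.035,-0.008,0],"turn": [-1.35,0,-0.2],"claw": 0.02},{"delta_pos": [0.035,-0.008,0],"turn": [-1.35,0,-0.2],"claw": 0.02},{"delta_pos": [0.036,-0.008,0],"turn": [-1.35,0,-0.2],"claw": 0.02},{"delta_pos": [0.036,-0.008,0],"turn": [-1.35,0,-0.2],"claw": 0.02},{"delta_pos": [0.036,-0.008,0],"turn": [-1.35,0,-0.2],"claw": 0.02},{"delta_pos": [0.036,-0.008,0],"turn": [-1.35,0,-0.2],"claw": 0.02},{"delta_pos": [0.036,-0.008,0],"turn": [-1.35,0,-0.2],"claw": 0.02}]'

```text
clock: 19.32
eef_pos: [0.5185, 0.0454, 0.1568]
orientation: [0.07, 0.734, 0.673, 0.062]
wrist_force: [1.4, 0.3, -2.6]
finger_gap: 0.446
gripper_force: 61.6
```

jog_arm --commands '[{"delta_pos": [0.036,-0.008,0.002],"turn": [-1.35,0,-0.3],"claw": 0.02},{"delta_pos": [0.036,-0.008,0.002],"turn": [-1.35,0,-0.3],"claw": 0.02},{"delta_pos": [0.036,-0.008,0.002],"turn": [-1.35,0,-0.3],"claw": 0.02},{"delta_pos": [0.036,-0.008,0.002],"turn": [-1.35,0,-0.3],"claw": 0.02},{"delta_pos": [0.036,-0.007,0.002],"turn": [-1.35,0,-0.3],"claw": 0.02},{"delta_pos": [0.036,-0.007,0.002],"turn": [-1.35,0,-0.3],"claw": 0.02},{"delta_pos": [0.02,-0.004,0.002],"turn": [-1.35,0,-0.3],"claw": 0.02},{"delta_pos": [0,0,0],"turn": [0,0,0],"claw": 0.02}]'

```text
clock: 19.98
eef_pos: [0.49, 0.2858, 0.1283]
orientation: [0.13, 0.712, 0.68, 0.116]
wrist_force: [-0.3, -0.5, -2.4]
finger_gap: 0.446
gripper_force: 61.6
```

Run:
```python
from h import *
print(rc(st()[0])); rows(rw(-.03,0,.07),RR,1); rows(rw(-.03,0,.012),RR,1)
s=bot.snapshot("side"); 
print("short",rect(s,(lambda h:(h[...,1]<45)&(h[...,2]>130)&(np.indices(h.shape[:2])[0]>195)&(np.indices(h.shape[:2])[0]<246)&(np.indices(h.shape[:2])[1]>255)&(np.indices(h.shape[:2])[1]<300))(cv2.cvtColor(s["frame"],cv2.COLOR_BGR2HSV)),.012))
```

```text
[-35.   10.9  81.3]
from [0.49   0.2858 0.1283] n 1 turn/row [0.03 0.47 0.7 ]
[11.0, -5.0, 11.0] 
from [0.49   0.2858 0.1283] n 1 turn/row [0.03 0.47 0.7 ]
[12.0, -5.0, 69.0] 
short [(0.4367, 0.0223, 170, 63, -68.9, (272, 208, 27, 38)), (0.4041, -0.0423, 169, 50, -88.0, (285, 196, 15, 38))]
```

jog_arm --commands '[{"delta_pos": [0.011,-0.004,0.02],"turn": [0,0.45,0.7],"claw": 0.02},{"delta_pos": [0,0,0.025],"turn": [0,0,0],"claw": 0.02},{"delta_pos": [0,0,0.02],"turn": [0,0,0],"claw": 0.02},{"delta_pos": [0,0,0],"turn": [0,0,0],"claw": 0.02},{"delta_pos": [0,0,0],"turn": [0,0,0],"claw": 0.02}]'

```text
clock: 20.45
eef_pos: [0.5105, 0.2907, 0.0659]
orientation: [0.127, 0.718, 0.675, 0.118]
wrist_force: [1.1, 0.3, -1.6]
finger_gap: 0.445
gripper_force: 61.6
```

Run:
```python
from h import *
print(rc(st()[0])); rows(rw(-.03,0,.0063),RR,1)
s=bot.snapshot("side"); t=bot.snapshot("top")
a=t["frame"][160:225,125:245]; b=s["frame"][230:340,200:290]
cv2.imwrite("pics/r1.png",np.hstack([cv2.resize(b,(450,550),interpolation=cv2.INTER_CUBIC),np.vstack([cv2.resize(a,(340,184),interpolation=cv2.INTER_CUBIC),np.zeros((366,340,3),np.uint8)])]))
```

```text
[-32.7   4.9  15.7]
from [0.5105 0.2907 0.0659] n 1 turn/row [-0.08  0.23 -0.3 ]
[5.0, -3.0, 9.0]
```

View pics/r1.png

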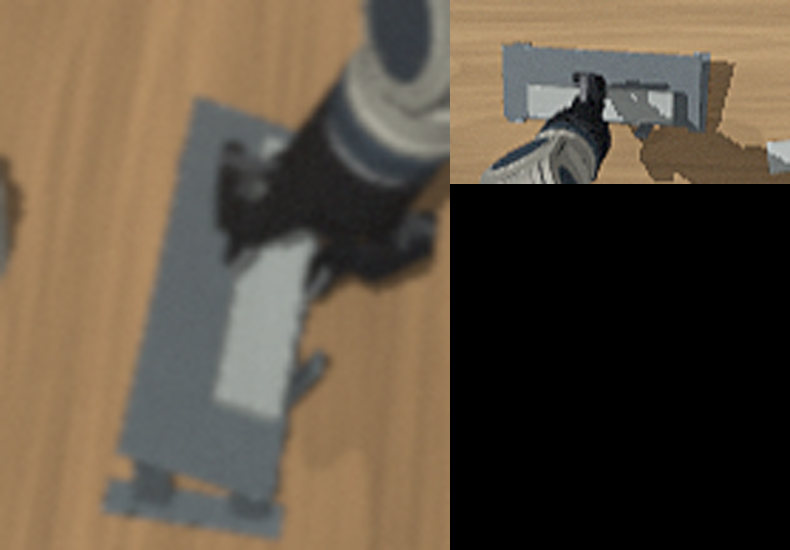

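jog_arm --commands '[{"delta_pos": [0.005,0,0.006],"turn": [0,0.2,-0.3],"claw": 0.02},{"delta_pos": [0,-0.005,0.002],"turn": [0,0,0],"claw": 0.02},{"delta_pos": [0,-0.005,0],"turn": [0,0,0],"claw": 0.02},{"delta_pos": [0,0,0],"turn": [0,0,0],"claw": 0.02},{"delta_pos": [0,0,0],"turn": [0,0,0],"claw": 0.02}]'

```text
clock: 20.97
eef_pos: [0.507, 0.2976, 0.0572]
orientation: [0.128, 0.715, 0.676, 0.122]
wrist_force: [12.1, -1.2, -3.7]
finger_gap: 0.448
gripper_force: 63.3
```

Run:
```python
from h import *
print(rc(st()[0])); rows(rw(-.02,0,.0043),RR,1)
```

```text
[-26.   -1.8   8.8]
from [0.507  0.2976 0.0572] n 1 turn/row [ 0.41 -0.1  -0.06]
[-2.0, -6.0, 4.0]
```

jog_arm --commands '[{"delta_pos": [0,0.001,0.002],"turn": [0.4,0,0],"claw": 0.02},{"delta_pos": [0,0,0.002],"turn": [0,0,0],"claw": 0.02},{"delta_pos": [0,0,0],"turn": [0,0,0],"claw": 0.02},{"delta_pos": [0,0,0],"turn": [0,0,0],"claw": 0.02}]'

```text
clock: 21.3
eef_pos: [0.5084, 0.2977, 0.0533]
orientation: [0.125, 0.716, 0.677, 0.12]
wrist_force: [8.1, -0.3, -0.9]
finger_gap: 0.441
gripper_force: 63.8
```

Run:
```python
from h import *
print(rc(st()[0])); rows(rw(-.02,0,.0043),RR,1)
s=bot.snapshot("side"); t=bot.snapshot("top")
a=t["frame"][160:225,125:245]; b=s["frame"][235:335,205:285]
cv2.imwrite("pics/r2.png",np.hstack([cv2.resize(b,(480,600),interpolation=cv2.INTER_CUBIC),np.vstack([cv2.resize(a,(320,173),interpolation=cv2.INTER_CUBIC),np.zeros((427,320,3),np.uint8)])]))
```

```text
[-26.   -1.9   4.7]
from [0.5084 0.2977 0.0533] n 1 turn/row [-0.1  -0.13 -0.02]
[-2.  -6.   0.4]
```

View pics/r2.png

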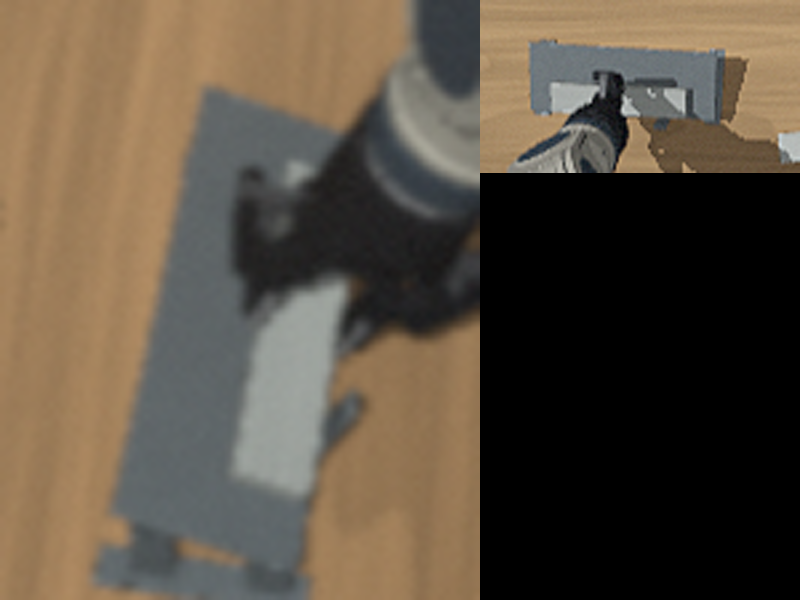

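The blank lies on the deck against the tabs, parallel to the deck edge. I'll settle it and release.

jog_arm --commands '[{"delta_pos": [-0.001,0,0.001],"turn": [0,0,0],"claw": 0.02},{"delta_pos": [0,0,0.001],"turn": [0,0,0],"claw": 0.02},{"delta_pos": [0,0,0],"turn": [0,0,0],"claw": 0.02},{"delta_pos": [0,0,0],"turn": [0,0,0],"claw": 0.02}]'

```text
clock: 21.73
eef_pos: [0.509, 0.2969, 0.0515]
orientation: [0.125, 0.716, 0.677, 0.12]
wrist_force: [8.2, 1.6, 1.6]
finger_gap: 0.442
gripper_force: 64.0
```

jog_arm --commands '[{"delta_pos": [0,0,0],"turn": [0,0,0],"claw": 0.056},{"delta_pos": [0,0,0],"turn": [0,0,0],"claw": 0.056},{"delta_pos": [0,0,0],"turn": [0,0,0],"claw": 0.056},{"delta_pos": [0,0,-0.005],"turn": [0,0,0],"claw": 0.056},{"delta_pos": [0,0,-0.03],"turn": [0,0,0],"claw": 0.056},{"delta_pos": [0,0,-0.04],"turn": [0,0,0],"claw": 0.056},{"delta_pos": [0,0,-0.04],"turn": [0,0,0],"claw": 0.056}]'

```text
clock: 22.32
eef_pos: [0.4672, 0.2976, 0.1587]
orientation: [0.123, 0.716, 0.678, 0.116]
wrist_force: [1.4, 0.8, 0.5]
finger_gap: 0.653
gripper_force: 0.0
```

```bash
cat >> h.py <<'E'
def blank_on_rack(s,n=1,box=(130,160,245,230)):
    """bright blank on the deck; top plane at height 12n above deck; rack coordinates mm"""
    h=cv2.cvtColor(s["frame"],cv2.COLOR_BGR2HSV); m=((h[...,1]<45)&(h[...,2]>140)).astype(np.uint8)
    k=np.zeros_like(m); x0,y0,x1,y1=box; k[y0:y1,x0:x1]=1; m&=k
    T=np.array(s["T"]); P0=S0+.012*n*ZS
    for c in cv2.findContours(m,cv2.RETR_EXTERNAL,cv2.CHAIN_APPROX_NONE)[0]:
        if cv2.contourArea(c)<60: continue
        uv=c[:,0,:].astype(float); d=np.c_[(uv[:,0]-s["cx"])/s["fx"],(uv[:,1]-s["cy"])/s["fy"],np.ones(len(uv))]@T[:3,:3].T
        W=T[:3,3]+d*(((P0-T[:3,3])@ZS)/(d@ZS))[:,None]
        Q=np.c_[(W-S0)@XS,(W-S0)@YS]*1e3
        print(cv2.minAreaRect(Q.astype(np.float32)), "y range",Q[:,1].min().round(1),Q[:,1].max().round(1))
E
python3 - <<'E'
from h import *
s=bot.snapshot("side"); t=bot.snapshot("top")
print(rc(st()[0])); blank_on_rack(t); blank_on_rack(s,1,(215,240,285,335))
E
```

```text
[-27.3  -1.7 122.9]
((28.656822204589844, 227.38229370117188), (46.056488037109375, 25.233245849609375), 2.347121477127075) y range 214.2 240.6
((-26.137861251831055, -0.7928619384765625), (178.1500244140625, 41.652408599853516), 89.7588119506836) y range -89.9 88.3
((-25.343475341796875, -3.8769073486328125), (179.104248046875, 38.16632080078125), 89.4981460571289) y range -93.5 85.8
```

jog_arm --commands '[{"delta_pos": [0,0.02,0],"turn": [0,0,0],"claw": 0},{"delta_pos": [0,0.016,0],"turn": [0,0,0],"claw": 0},{"delta_pos": [0,0,0.03],"turn": [0,0,0],"claw": 0},{"delta_pos": [0,0,0.04],"turn": [0,0,0],"claw": 0},{"delta_pos": [0,0,0.03],"turn": [0,0,0],"claw": 0},{"delta_pos": [0,0,0.012],"turn": [0,0,0],"claw": 0},{"delta_pos": [0,0,0],"turn": [0,0,0],"claw": 0},{"delta_pos": [0,0,0],"turn": [0,0,0],"claw": 0}]'

```text
clock: 23.08
eef_pos: [0.5396, 0.2941, 0.0644]
orientation: [0.123, 0.716, 0.678, 0.117]
wrist_force: [-0.4, 0.3, 0.5]
finger_gap: -0.001
gripper_force: 0.0
```

Run:
```python
from h import *
print(rc(st()[0])); rows(rw(-.052,-.001,.006),RR,1)
```

```text
[-59.3  -0.1   4.4]
from [0.5396 0.2941 0.0644] n 1 turn/row [-0.46 -0.02  0.06]
[1.0, -7.0, -2.0]
```

jog_arm --commands '[{"delta_pos": [0,-0.005,-0.001],"turn": [0,0,0],"claw": 0},{"delta_pos": [0,-0.002,0],"turn": [0,0,0],"claw": 0},{"delta_pos": [0,-0.001,0],"turn": [0,0,0],"claw": 0},{"delta_pos": [0,-0.001,0],"turn": [0,0,0],"claw": 0},{"delta_pos": [0,0,0],"turn": [0,0,0],"claw": 0}]'

```text
clock: 23.5
eef_pos: [0.5324, 0.295, 0.0645]
orientation: [0.125, 0.715, 0.677, 0.119]
wrist_force: [5.2, -1.7, 1.4]
finger_gap: 0.0
gripper_force: 2.7
```

jog_arm --commands '[{"delta_pos": [0,-0.001,0],"turn": [0,0,0],"claw": 0},{"delta_pos": [0,-0.001,0],"turn": [0,0,0],"claw": 0},{"delta_pos": [0,0,0],"turn": [0,0,0],"claw": 0},{"delta_pos": [0,0,0],"turn": [0,0,0],"claw": 0}]'

```text
clock: 23.83
eef_pos: [0.5321, 0.2951, 0.0647]
orientation: [0.126, 0.716, 0.676, 0.12]
wrist_force: [9.9, -3.6, 1.9]
finger_gap: -0.002
gripper_force: 5.0
```

Run:
```python
from h import *
print(rc(st()[0]));t=bot.snapshot("top"); blank_on_rack(t)
```

```text
[-52.3  -0.7   7.3]
((60.9997673034668, -116.29460906982422), (92.75977325439453, 91.08902740478516), 10.123485565185547) y range -157.7 -63.3
```

jog_arm --commands '[{"delta_pos": [0,0.008,0],"turn": [0,0,0],"claw": 0},{"delta_pos": [0,0,-0.035],"turn": [0,0,0],"claw": 0},{"delta_pos": [0,0,-0.04],"turn": [0,0,0],"claw": 0},{"delta_pos": [0,0,-0.04],"turn": [2,0,0],"claw": 0},{"delta_pos": [-0.03,0,-0.03],"turn": [6,0,0],"claw": 0.056},{"delta_pos": [-0.04,0,0],"turn": [6,0,-2],"claw": 0.056},{"delta_pos": [-0.041,0,0],"turn": [6,0,-3],"claw": 0.056},{"delta_pos": [-0.041,0,0],"turn": [0,0,-3],"claw": 0.056}]'

```text
clock: 24.55
eef_pos: [0.4871, 0.1445, 0.2022]
orientation: [-0.003, 0.675, 0.737, -0.006]
wrist_force: [0.8, -0.1, -1.2]
finger_gap: 0.563
gripper_force: 0.0
```

Run:
```python
from h import *
s=bot.snapshot("side"); t=bot.snapshot("top")
print(st()[0]); blank_on_rack(t); blank_on_rack(s,1,(215,240,285,335))
print("short top",rect(t,silver(t["frame"],(225,195,300,230)),.012))
h=cv2.cvtColor(s["frame"],cv2.COLOR_BGR2HSV); m=(h[...,1]<45)&(h[...,2]>130); m[:195]=0;m[250:]=0;m[:,:255]=0;m[:,300:]=0
print("short side",rect(s,m,.012))
for n,S,box in(("top",t,(135,165,225,215)),("side",s,(215,235,280,340))):
    h=cv2.cvtColor(S["frame"],cv2.COLOR_BGR2HSV); x0,y0,x1,y1=box
    m=np.zeros(h.shape[:2],np.uint8); m[y0:y1,x0:x1]=((h[...,1]<70)|(abs(h[...,0].astype(int)-105)<15))[y0:y1,x0:x1]
    T=np.array(S["T"])
    c=max(cv2.findContours(m,cv2.RETR_EXTERNAL,cv2.CHAIN_APPROX_NONE)[0],key=cv2.contourArea)
    uv=c[:,0,:].astype(float); d=np.c_[(uv[:,0]-S["cx"])/S["fx"],(uv[:,1]-S["cy"])/S["fy"],np.ones(len(uv))]@T[:3,:3].T
    W=T[:3,3]+d*(((S0-T[:3,3])@ZS)/(d@ZS))[:,None]; Q=np.c_[(W-S0)@XS,(W-S0)@YS]*1e3
    k=(Q[:,0]<-25)&(Q[:,0]>-80)
    q=Q[k]; print(n,"y edges",np.median(q[q[:,1]<0][:,1]).round(1),np.median(q[q[:,1]>60][:,1]).round(1),"x top",np.median(Q[(abs(Q[:,1])<90)&(Q[:,0]<-60)][:,0]).round(1))
    e=Q[(abs(Q[:,1])<110)&(Q[:,0]>-15)]; 
    print([ (lo,e[(e[:,1]>=lo)&(e[:,1]<lo+6)][:,0].max().round(0)) for lo in range(-90,90,6) if ((e[:,1]>=lo)&(e[:,1]<lo+6)).any()])
```

```text
[0.48692957 0.1410711  0.20171922]
((28.656436920166016, 227.39161682128906), (46.056488037109375, 25.214584350585938), 2.347121477127075) y range 214.2 240.6
((-30.906463623046875, 145.006591796875), (198.02098083496094, 12.743833541870117), 6.958592891693115) y range 132.4 161.9
((-5.9235076904296875, 24.788909912109375), (217.9376678466797, 225.9962921142578), 7.759360313415527) y range -89.9 151.5
((-24.969266891479492, -3.8801803588867188), (179.104248046875, 38.91476058959961), 89.4981460571289) y range -93.5 85.8
short top [(0.4446, 0.0462, 80, 41, -83.2, (237, 208, 22, 14))]
short side [(0.443, 0.0516, 68, 41, -83.8, (273, 226, 13, 17))]
top y edges -121.4 161.2 x top -106.4
[(-90, np.float64(-3.0)), (-84, np.float64(-4.0)), (-78, np.float64(15.0)), (-72, np.float64(15.0)), (-66, np.float64(18.0)), (-60, np.float64(6.0)), (-54, np.float64(-1.0)), (-48, np.float64(-2.0)), (-42, np.float64(-2.0)), (-36, np.float64(-2.0)), (-30, np.float64(-3.0)), (-24, np.float64(1.0)), (-18, np.float64(0.0)), (-12, np.float64(38.0)), (-6, np.float64(42.0)), (0, np.float64(42.0)), (6, np.float6
[... 375 characters left out ...]
64(-1.0)), (-84, np.float64(1.0)), (-78, np.float64(1.0)), (-72, np.float64(-0.0)), (-66, np.float64(2.0)), (-60, np.float64(4.0)), (-54, np.float64(9.0)), (-48, np.float64(12.0)), (-42, np.float64(17.0)), (-36, np.float64(16.0)), (-30, np.float64(16.0)), (-24, np.float64(15.0)), (-18, np.float64(1.0)), (-12, np.float64(0.0)), (-6, np.float64(2.0)), (0, np.float64(1.0)), (6, np.float64(1.0)), (12, np.float64(-0.0)), (18, np.float64(-1.0)), (24, np.float64(1.0)), (30, np.float64(0.0)), (36, np.float64(2.0)), (42, np.float64(2.0)), (48, np.float64(3.0)), (54, np.float64(6.0)), (60, np.float64(6.0)), (66, np.float64(11.0)), (72, np.float64(14.0)), (78, np.float64(13.0)), (84, np.float64(16.0))]
```

Run:
```python
from h import *
rows([.4465,.0265,.08],down(96.7)); rows([.4465,.0265,.003],down(96.7))
```

```text
from [0.4869 0.1411 0.2017] n 5 turn/row [-0.1   0.08 -0.41]
[-22.0, -10.0, 25.0] [-22.0, -10.0, 25.0] [-22.0, -10.0, 24.0] [-22.0, -10.0, 24.0] [-22.0, -11.0, 24.0] 
from [0.4869 0.1411 0.2017] n 7 turn/row [-0.07  0.06 -0.29]
[-16.0, -7.0, 29.0] [-16.0, -7.0, 29.0] [-16.0, -7.0, 29.0] [-16.0, -7.0, 28.0] [-16.0, -7.0, 28.0] [-16.0, -7.0, 28.0] [-16.0, -8.0, 28.0]
```

jog_arm --commands '[{"delta_pos": [-0.022,-0.01,0.025],"turn": [-0.1,0.08,-0.4],"claw": 0.058},{"delta_pos": [-0.022,-0.01,0.025],"turn": [-0.1,0.08,-0.4],"claw": 0.058},{"delta_pos": [-0.022,-0.01,0.024],"turn": [-0.1,0.08,-0.4],"claw": 0.058},{"delta_pos": [-0.022,-0.01,0.024],"turn": [-0.1,0.08,-0.4],"claw": 0.058},{"delta_pos": [-0.022,-0.011,0.024],"turn": [-0.1,0.08,-0.4],"claw": 0.058},{"delta_pos": [0,0,0],"turn": [0,0,0],"claw": 0.058},{"delta_pos": [0,0,0],"turn": [0,0,0],"claw": 0.058}]'

```text
clock: 25.23
eef_pos: [0.4447, 0.0304, 0.0798]
orientation: [-0.001, 0.664, 0.747, 0.0]
wrist_force: [0.1, -0.1, 0.6]
finger_gap: 0.68
gripper_force: 0.0
```

Run:
```python
from h import *
rows([.4465,.0265,.003],down(96.7),1)
s=bot.snapshot("side"); h=cv2.cvtColor(s["frame"],cv2.COLOR_BGR2HSV); m=(h[...,1]<45)&(h[...,2]>130); m[:195]=0;m[250:]=0;m[:,:255]=0;m[:,300:]=0
print("short side",rect(s,m,.012))
```

```text
from [0.4447 0.0304 0.0798] n 1 turn/row [-0.02 -0.09  0.03]
[-4.2  1.4 76.8]
short side [(0.4453, 0.0315, 124, 40, -83.1, (273, 215, 13, 30))]
```

jog_arm --commands '[{"delta_pos": [-0.004,0.001,0.025],"turn": [0,0,0],"claw": 0.058},{"delta_pos": [0,0,0.025],"turn": [0,0,0],"claw": 0.058},{"delta_pos": [0,0,0.017],"turn": [0,0,0],"claw": 0.058},{"delta_pos": [0,0,0.008],"turn": [0,0,0],"claw": 0.058},{"delta_pos": [0,0,0.002],"turn": [0,0,0],"claw": 0.058},{"delta_pos": [0,0,0],"turn": [0,0,0],"claw": 0.058},{"delta_pos": [0,0,0],"turn": [0,0,0],"claw": 0.058}]'

```text
clock: 25.87
eef_pos: [0.4483, 0.0272, 0.0043]
orientation: [0.001, 0.663, 0.748, 0.001]
wrist_force: [0.4, -0.2, -0.2]
finger_gap: 0.682
gripper_force: 0.0
```

jog_arm --commands '[{"delta_pos": [0,0,0],"turn": [0,0,0],"claw": 0.02},{"delta_pos": [0,0,0],"turn": [0,0,0],"claw": 0.02},{"delta_pos": [0,0,0],"turn": [0,0,0],"claw": 0.02},{"delta_pos": [0,0,0],"turn": [0,0,0],"claw": 0.02},{"delta_pos": [0,0,0],"turn": [0,0,0],"claw": 0.02},{"delta_pos": [0,0,0],"turn": [0,0,0],"claw": 0.02}]'

```text
clock: 26.37
eef_pos: [0.4482, 0.0269, 0.0046]
orientation: [0.001, 0.664, 0.748, 0.002]
wrist_force: [-1.8, 1.7, 10.4]
finger_gap: 0.445
gripper_force: 59.2
```

jog_arm --commands '[{"delta_pos": [0,0,-0.01],"turn": [0,0,0],"claw": 0.02},{"delta_pos": [0,0,-0.03],"turn": [0,0,0],"claw": 0.02},{"delta_pos": [0,0,-0.04],"turn": [0,0,2.5],"claw": 0.02},{"delta_pos": [0,0,-0.035],"turn": [0,0,5],"claw": 0.02},{"delta_pos": [0,0,0],"turn": [0,0,5.6],"claw": 0.02},{"delta_pos": [0,0,0],"turn": [0,0,0],"claw": 0.02},{"delta_pos": [0,0,0],"turn": [0,0,0],"claw": 0.02}]'

```text
clock: 26.95
eef_pos: [0.4469, 0.0268, 0.1183]
orientation: [0.0, 0.744, 0.669, 0.001]
wrist_force: [-0.2, -0.8, -3.3]
finger_gap: 0.443
gripper_force: 61.4
```

Run:
```python
from h import *
rows(pw(-.03,.07,.115),down(YA))
s=bot.snapshot("side"); h=cv2.cvtColor(s["frame"],cv2.COLOR_BGR2HSV); m=(h[...,1]<45)&(h[...,2]>130); m[:180]=0;m[260:]=0;m[:,:245]=0;m[:,300:]=0
z=st()[0][2]; print(z,"held",rect(s,m,z-.0046+.012))
```

```text
from [0.4469 0.0268 0.1183] n 9 turn/row [ 0.01 -0.01  0.06]
[-32.0, 12.0, 0.0] [-32.0, 12.0, 0.0] [-32.0, 12.0, 0.0] [-32.0, 12.0, 0.0] [-32.0, 12.0, 0.0] [-32.0, 12.0, 0.0] [-32.0, 12.0, 0.0] [-32.0, 12.0, 0.0] [-32.0, 12.0, 0.0] 
0.11765723245633417 held [(0.4469, 0.0468, 91, 39, 82.3, (272, 201, 15, 22))]
```

jog_arm --commands '[{"delta_pos": [-0.036,0.0135,0],"turn": [0,0,0.1],"claw": 0.02},{"delta_pos": [-0.036,0.0135,0],"turn": [0,0,0.1],"claw": 0.02},{"delta_pos": [-0.036,0.0135,0],"turn": [0,0,0.1],"claw": 0.02},{"delta_pos": [-0.036,0.0135,0],"turn": [0,0,0.1],"claw": 0.02},{"delta_pos": [-0.036,0.0135,0],"turn": [0,0,0.1],"claw": 0.02},{"delta_pos": [-0.036,0.0135,0],"turn": [0,0,0.1],"claw": 0.02},{"delta_pos": [-0.036,0.0135,0],"turn": [0,0,0],"claw": 0.02},{"delta_pos": [-0.036,0.0135,0],"turn": [0,0,0],"claw": 0.02}]'

```text
clock: 27.67
eef_pos: [0.5208, -0.2733, 0.1164]
orientation: [-0.001, 0.747, 0.665, 0.001]
wrist_force: [1.3, -1.2, -2.8]
finger_gap: 0.44
gripper_force: 61.4
```

Run:
```python
from h import *
rows(pw(-.03,.062,.040),down(YA),2);rows(pw(-.03,.018,.038),down(YA),3)
```

```text
from [ 0.5208 -0.2733  0.1164] n 2 turn/row [-0.04 -0.07 -0.05]
[-1.7  1.8 38.2]
from [ 0.5208 -0.2733  0.1164] n 3 turn/row [-0.02 -0.05 -0.04]
[-15.8   1.2  26.1]
```

jog_arm --commands '[{"delta_pos": [0,0.003,0.035],"turn": [0,0,0],"claw": 0.02},{"delta_pos": [0,0,0.035],"turn": [0,0,0],"claw": 0.02},{"delta_pos": [0,0,0.007],"turn": [0,0,0],"claw": 0.02},{"delta_pos": [-0.025,0,0],"turn": [0,0,0],"claw": 0.02},{"delta_pos": [-0.019,0,0],"turn": [0,0,0],"claw": 0.02},{"delta_pos": [0,0,0],"turn": [0,0,0],"claw": 0.02},{"delta_pos": [0,0,0],"turn": [0,0,0],"claw": 0.02}]'

```text
clock: 28.25
eef_pos: [0.5188, -0.3158, 0.0409]
orientation: [-0.001, 0.748, 0.664, 0.001]
wrist_force: [-0.2, 0.8, -2.6]
finger_gap: 0.447
gripper_force: 61.4
```

jog_arm --commands '[{"delta_pos": [0,0.012,0.001],"turn": [0,0,0],"claw": 0.02},{"delta_pos": [0,0.012,0],"turn": [0,0,0],"claw": 0.02},{"delta_pos": [0,0.003,0],"turn": [0,0,0],"claw": 0.02},{"delta_pos": [0,0,0],"turn": [0,0,0],"claw": 0.02},{"delta_pos": [0,0,0],"turn": [0,0,0],"claw": 0.02}]'

```text
clock: 28.67
eef_pos: [0.5458, -0.3179, 0.0401]
orientation: [-0.0, 0.748, 0.664, 0.001]
wrist_force: [-0.3, 0.7, -2.0]
finger_gap: 0.445
gripper_force: 61.4
```

Run:
```python
from h import *
rows(pw(.002,.0105,.036),down(YA),1)
```

```text
from [ 0.5458 -0.3179  0.0401] n 1 turn/row [ 0.03 -0.08 -0.17]
[-13.3   5.5   4. ]
```

jog_arm --commands '[{"delta_pos": [-0.004,0.003,0.003],"turn": [0,0,-0.15],"claw": 0.02},{"delta_pos": [-0.004,0.001,0.001],"turn": [0,0,0],"claw": 0.02},{"delta_pos": [-0.002,0,0],"turn": [0,0,0],"claw": 0.02},{"delta_pos": [0,0,0],"turn": [0,0,0],"claw": 0.02},{"delta_pos": [0,0,0],"turn": [0,0,0],"claw": 0.02}]'

```text
clock: 29.08
eef_pos: [0.5485, -0.3263, 0.0354]
orientation: [-0.002, 0.747, 0.665, 0.003]
wrist_force: [1.4, 14.3, -0.7]
finger_gap: 0.446
gripper_force: 61.7
```

jog_arm --commands '[{"delta_pos": [-0.001,0,0],"turn": [0,0,0],"claw": 0.02},{"delta_pos": [-0.001,0.001,0],"turn": [0,0,0],"claw": 0.02},{"delta_pos": [0,0.001,0],"turn": [0,0,0],"claw": 0.02},{"delta_pos": [0,0,0],"turn": [0,0,0],"claw": 0.02}]'

```text
clock: 29.42
eef_pos: [0.549, -0.3263, 0.0352]
orientation: [-0.005, 0.746, 0.665, 0.003]
wrist_force: [-3.1, 23.0, 5.3]
finger_gap: 0.443
gripper_force: 62.2
```

jog_arm --commands '[{"delta_pos": [0.002,0.001,0],"turn": [0,0,0],"claw": 0.02},{"delta_pos": [0,0.0005,0],"turn": [0,0,0],"claw": 0.02},{"delta_pos": [0,0,0],"turn": [0,0,0],"claw": 0.02},{"delta_pos": [0,0,0],"turn": [0,0,0],"claw": 0.02}]'

```text
clock: 29.75
eef_pos: [0.5504, -0.3264, 0.035]
orientation: [-0.004, 0.747, 0.665, 0.002]
wrist_force: [-5.2, 14.3, 1.8]
finger_gap: 0.442
gripper_force: 61.8
```

jog_arm --commands '[{"delta_pos": [0,0,0],"turn": [0,0,0],"claw": 0.055},{"delta_pos": [0,0,0],"turn": [0,0,0],"claw": 0.055},{"delta_pos": [0,0,0],"turn": [0,0,0],"claw": 0.055},{"delta_pos": [0,0,-0.02],"turn": [0,0,0],"claw": 0.055},{"delta_pos": [0,0,-0.035],"turn": [0,0,0],"claw": 0.055},{"delta_pos": [0,-0.04,0],"turn": [0,0,0],"claw": 0},{"delta_pos": [0,-0.012,0],"turn": [0,0,0],"claw": 0},{"delta_pos": [0,0,0],"turn": [0,0,0],"claw": 0}]'

```text
clock: 30.42
eef_pos: [0.4987, -0.324, 0.0922]
orientation: [0.001, 0.748, 0.664, 0.001]
wrist_force: [0.4, -0.7, -0.3]
finger_gap: 0.225
gripper_force: 0.0
```

Run:
```python
from h import *
rows(pw(-.035,.012,.036),down(YA),1)
```

```text
from [ 0.4987 -0.324   0.0922] n 1 turn/row [ 0.11  0.   -0.18]
[-0.4 14.4 56.3]
```

jog_arm --commands '[{"delta_pos": [0,0,0.03],"turn": [0,0,0],"claw": 0},{"delta_pos": [0,0,0.026],"turn": [0,0,-0.2],"claw": 0},{"delta_pos": [0,0.01,0],"turn": [0,0,0],"claw": 0},{"delta_pos": [0,0.01,0],"turn": [0,0,0],"claw": 0},{"delta_pos": [0,0.003,0],"turn": [0,0,0],"claw": 0},{"delta_pos": [0,0,0],"turn": [0,0,0],"claw": 0},{"delta_pos": [0,0,0],"turn": [0,0,0],"claw": 0}]'

```text
clock: 31.0
eef_pos: [0.5196, -0.3257, 0.034]
orientation: [-0.004, 0.747, 0.665, -0.003]
wrist_force: [-23.1, 0.8, 1.2]
finger_gap: -0.0
gripper_force: 10.8
```

jog_arm --commands '[{"delta_pos": [0,0.001,0],"turn": [0,0,0],"claw": 0},{"delta_pos": [0,0.001,0],"turn": [0,0,0],"claw": 0},{"delta_pos": [0,0.001,0],"turn": [0,0,0],"claw": 0},{"delta_pos": [0,0,0],"turn": [0,0,0],"claw": 0}]'

```text
clock: 31.33
eef_pos: [0.52, -0.3256, 0.0337]
orientation: [-0.006, 0.747, 0.665, -0.004]
wrist_force: [-34.5, 1.1, 6.1]
finger_gap: -0.002
gripper_force: 16.6
```

jog_arm --commands '[{"delta_pos": [0,-0.004,0],"turn": [0,0,0],"claw": 0},{"delta_pos": [0,-0.015,0],"turn": [0,0,0],"claw": 0},{"delta_pos": [0,-0.015,-0.01],"turn": [0,0,0],"claw": 0},{"delta_pos": [0,-0.03,-0.04],"turn": [0,0,0],"claw": 0},{"delta_pos": [0.03,-0.03,-0.04],"turn": [0,0,0],"claw": 0},{"delta_pos": [0,0,-0.04],"turn": [0,0,0],"claw": 0},{"delta_pos": [0,0,0],"turn": [0,0,0],"claw": 0}]'

```text
clock: 31.92
eef_pos: [0.4513, -0.2977, 0.1548]
orientation: [0.006, 0.746, 0.666, 0.002]
wrist_force: [0.2, -0.5, 0.2]
finger_gap: -0.003
gripper_force: 0.0
```

```bash
cat >> h.py <<'E'
def on_press(S,box,z=.042,vmin=150):
    h=cv2.cvtColor(S["frame"],cv2.COLOR_BGR2HSV); m=((h[...,1]<50)&(h[...,2]>vmin)); k=np.zeros_like(m); x0,y0,x1,y1=box; k[y0:y1,x0:x1]=1
    for cx,cy,L,W,a,b in rect(S,m&k,z):
        d=np.array([cx,cy])-O; u=pw(0,1,0)[:2]-O; v=pw(1,0,0)[:2]-O
        print("press xy",(d@v*1e3).round(1),(d@u*1e3).round(1),"L,W",L,W,"yaw rel",round(a-YA,1),b)
E
python3 - <<'E'
from h import *
s=bot.snapshot("side"); print(st()[0])
g=cv2.cvtColor(s["frame"],cv2.COLOR_BGR2HSV)
for v in(170,185): print(v); on_press(s,(235,125,285,185),.042,v)
t=bot.snapshot("top")
for v in(175,190): print("top",v); on_press(t,(310,165,395,210),.042,v)
cv2.imwrite("pics/p5.png",np.hstack([cv2.resize(s["frame"][95:195,220:310],(450,500),interpolation=cv2.INTER_CUBIC),cv2.resize(t["frame"][155:225,300:370],(350,350),interpolation=cv2.INTER_CUBIC).repeat(1,0)[:350] if 0 else cv2.copyMakeBorder(cv2.resize(t["frame"][155:225,300:370],(350,350),interpolation=cv2.INTER_CUBIC),0,150,0,0,cv2.BORDER_CONSTANT)]))
E
```

```text
[ 0.4514732  -0.29792524  0.15209019]
170
185
top 175
press xy 2.7 5.4 L,W 138 40 yaw rel -1.5 (334, 177, 39, 15)
top 190
```

View pics/p5.png

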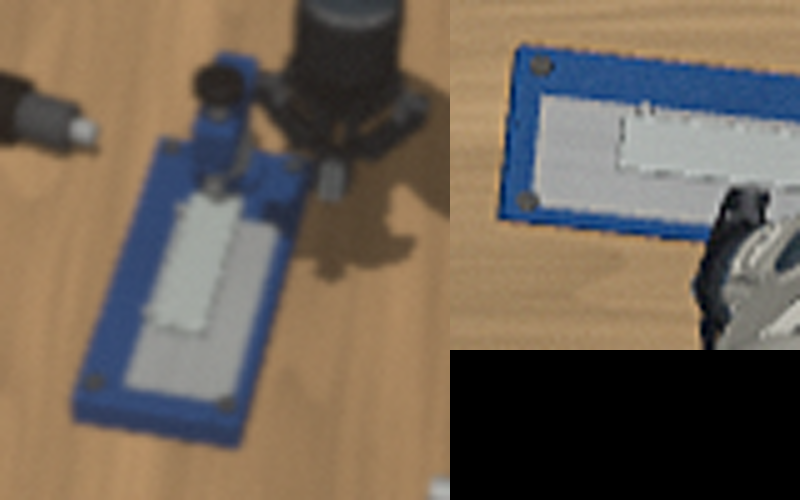

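The blank lies along both pins with its end under the head. I'll do one end push, then mark.

Run:
```python
from h import *
rows(pw(.002,.099,.10),down(YA),5)
```

```text
from [ 0.4509 -0.2975  0.1498] n 5 turn/row [0.07 0.03 0.02]
[13.0, 20.0, 10.0] [13.0, 20.0, 10.0] [13.0, 20.0, 10.0] [13.0, 20.0, 10.0] [13.0, 20.0, 10.0]
```

jog_arm --commands '[{"delta_pos": [0.022,0.033,0.016],"turn": [0.3,0,0.1],"claw": 0},{"delta_pos": [0.022,0.033,0.017],"turn": [0,0,0],"claw": 0},{"delta_pos": [0.022,0.033,0.017],"turn": [0,0,0],"claw": 0},{"delta_pos": [0,0,0.03],"turn": [0,0,0],"claw": 0},{"delta_pos": [0,0,0.025],"turn": [0,0,0],"claw": 0},{"delta_pos": [0,0,0.008],"turn": [0,0,0],"claw": 0},{"delta_pos": [0,0,0],"turn": [0,0,0],"claw": 0},{"delta_pos": [0,0,0],"turn": [0,0,0],"claw": 0}]'

```text
clock: 32.68
eef_pos: [0.5515, -0.244, 0.0355]
orientation: [-0.002, 0.747, 0.665, -0.001]
wrist_force: [0.4, -0.4, 0.6]
finger_gap: 0.003
gripper_force: 0.0
```

Run:
```python
from h import *
rows(pw(.002,.0885,.036),down(YA),1)
```

```text
from [ 0.5515 -0.244   0.0355] n 1 turn/row [-0.24 -0.06 -0.02]
[-9.5  8.3 -0.5]
```

jog_arm --commands '[{"delta_pos": [-0.003,0.008,0],"turn": [0,0,0],"claw": 0},{"delta_pos": [-0.003,0,0],"turn": [0,0,0],"claw": 0},{"delta_pos": [-0.002,0,0],"turn": [0,0,0],"claw": 0},{"delta_pos": [-0.001,0,0],"turn": [0,0,0],"claw": 0},{"delta_pos": [-0.001,0,0],"turn": [0,0,0],"claw": 0},{"delta_pos": [0,0,0],"turn": [0,0,0],"claw": 0}]'

```text
clock: 33.18
eef_pos: [0.5578, -0.2548, 0.0356]
orientation: [-0.002, 0.747, 0.665, -0.001]
wrist_force: [-0.3, -0.8, 0.7]
finger_gap: 0.002
gripper_force: 0.0
```

jog_arm --commands '[{"delta_pos": [-0.001,0,0],"turn": [0,0,0],"claw": 0},{"delta_pos": [-0.001,0,0],"turn": [0,0,0],"claw": 0},{"delta_pos": [0,0,0],"turn": [0,0,0],"claw": 0}]'

```text
clock: 33.43
eef_pos: [0.5577, -0.2555, 0.0355]
orientation: [-0.002, 0.746, 0.665, -0.0]
wrist_force: [-0.2, 5.2, 2.6]
finger_gap: -0.001
gripper_force: 2.6
```

jog_arm --commands '[{"delta_pos": [0.005,0,0],"turn": [0,0,0],"claw": 0},{"delta_pos": [0.003,0,-0.041],"turn": [0,0,0],"claw": 0},{"delta_pos": [0,0,-0.041],"turn": [0,0,0],"claw": 0},{"delta_pos": [0,0,-0.041],"turn": [0,0,0],"claw": 0},{"delta_pos": [0,0,-0.041],"turn": [0,0,0],"claw": 0},{"delta_pos": [0,0,0],"turn": [0,0,0],"claw": 0},{"delta_pos": [0,0,0],"turn": [0,0,0],"claw": 0}]'

```text
clock: 34.02
eef_pos: [0.5602, -0.2491, 0.2021]
orientation: [0.001, 0.747, 0.665, -0.0]
wrist_force: [0.1, 0.5, -0.8]
finger_gap: -0.002
gripper_force: 0.0
```

Run:
```python
from h import *
rows(pw(.003,-.059,.193),down(YA))
```

```text
from [ 0.5602 -0.2491  0.2021] n 5 turn/row [0.01 0.02 0.  ]
[-30.6   0.    1.9]
```

jog_arm --commands '[{"delta_pos": [-0.038,0,0],"turn": [0,0,0],"claw": 0},{"delta_pos": [-0.038,0,0],"turn": [0,0,0],"claw": 0},{"delta_pos": [-0.038,0,0],"turn": [0,0,0],"claw": 0},{"delta_pos": [-0.038,0.003,0],"turn": [0,0,0],"claw": 0},{"delta_pos": [0,0,0.015],"turn": [0,0,0],"claw": 0},{"delta_pos": [0,0,0.012],"turn": [0,0,0],"claw": 0},{"delta_pos": [0,0,0.01],"turn": [0,0,0],"claw": 0},{"delta_pos": [0,0,0],"turn": [0,0,0],"claw": 0}]'

```text
clock: 34.68
eef_pos: [0.5439, -0.4013, 0.1598]
orientation: [-0.002, 0.747, 0.665, -0.002]
wrist_force: [-2.3, -5.9, 11.0]
finger_gap: -0.001
gripper_force: 4.9
```

jog_arm --commands '[{"delta_pos": [0,0,0.005],"turn": [0,0,0],"claw": 0},{"delta_pos": [0,0,0.003],"turn": [0,0,0],"claw": 0},{"delta_pos": [0,0,0.002],"turn": [0,0,0],"claw": 0},{"delta_pos": [0,0,0],"turn": [0,0,0],"claw": 0},{"delta_pos": [0,0,0],"turn": [0,0,0],"claw": 0}]'

```text
clock: 35.1
eef_pos: [0.5441, -0.4014, 0.1565]
orientation: [0.001, 0.747, 0.665, -0.002]
wrist_force: [-9.7, -0.6, 34.4]
finger_gap: -0.002
gripper_force: 17.3
```

jog_arm --commands '[{"delta_pos": [0,0,-0.01],"turn": [0,0,0],"claw": 0},{"delta_pos": [0,0,-0.015],"turn": [0,0,0],"claw": 0},{"delta_pos": [0,0,-0.025],"turn": [0,0,0],"claw": 0},{"delta_pos": [0.037,0,0],"turn": [0,0,0],"claw": 0.056},{"delta_pos": [0.037,0,0],"turn": [0,0,0],"claw": 0.056},{"delta_pos": [0,0,0.035],"turn": [0,0,0],"claw": 0.056},{"delta_pos": [0,0,0.04],"turn": [0,0,0],"claw": 0.056},{"delta_pos": [0,0,0],"turn": [0,0,0],"claw": 0.056}]'

```text
clock: 35.77
eef_pos: [0.5497, -0.3227, 0.1191]
orientation: [-0.008, 0.746, 0.666, -0.002]
wrist_force: [-0.7, 0.7, -0.3]
finger_gap: 0.653
gripper_force: 0.0
```

Run:
```python
from h import *
rows(pw(.002,.0158,.033),down(YA),1)
s=bot.snapshot("top"); on_press(s,(310,165,395,210),.042,175)
```

```text
from [ 0.5497 -0.3227  0.1191] n 1 turn/row [-0.85 -0.42  0.07]
[-4.0, 2.0, 86.0]
```

jog_arm --commands '[{"delta_pos": [-0.002,0.001,0.03],"turn": [0,0,0],"claw": 0.056},{"delta_pos": [0,0,0.03],"turn": [0,0,0],"claw": 0.056},{"delta_pos": [0,0,0.012],"turn": [0,0,0],"claw": 0.056},{"delta_pos": [0,0,0],"turn": [0,0,0],"claw": 0.056},{"delta_pos": [0,0,0],"turn": [0,0,0],"claw": 0.056}]'

```text
clock: 36.23
eef_pos: [0.5538, -0.3291, 0.0563]
orientation: [-0.002, 0.747, 0.665, -0.001]
wrist_force: [0.1, -0.5, 0.9]
finger_gap: 0.659
gripper_force: 0.0
```

Run:
```python
from h import *
rows(pw(.002,.0158,.033),down(YA),1)
```

```text
from [ 0.5538 -0.3291  0.0563] n 1 turn/row [-0.21 -0.04 -0.03]
[ 2.1 -3.7 23.3]
```

jog_arm --commands '[{"delta_pos": [0.002,-0.004,0.008],"turn": [0,0,0],"claw": 0.056},{"delta_pos": [0,0,0.01],"turn": [0,0,0],"claw": 0.056},{"delta_pos": [0,0,0.006],"turn": [0,0,0],"claw": 0.056},{"delta_pos": [0,0,0],"turn": [0,0,0],"claw": 0.056},{"delta_pos": [0,0,0],"turn": [0,0,0],"claw": 0.02},{"delta_pos": [0,0,0],"turn": [0,0,0],"claw": 0.02},{"delta_pos": [0,0,0],"turn": [0,0,0],"claw": 0.02},{"delta_pos": [0,0,0],"turn": [0,0,0],"claw": 0.02}]'

```text
clock: 36.9
eef_pos: [0.5499, -0.326, 0.0318]
orientation: [-0.001, 0.747, 0.665, -0.001]
wrist_force: [0.8, 0.2, 3.4]
finger_gap: 0.449
gripper_force: 61.0
```

jog_arm --commands '[{"delta_pos": [0,0,0],"turn": [0,0,0],"claw": 0.02},{"delta_pos": [0,0,0],"turn": [0,0,0],"claw": 0.02}]'

```text
clock: 37.07
eef_pos: [0.5499, -0.3261, 0.0318]
orientation: [-0.001, 0.747, 0.665, -0.001]
wrist_force: [-0.5, 1.1, 5.5]
finger_gap: 0.452
gripper_force: 61.2
```

jog_arm --commands '[{"delta_pos": [0,0,-0.006],"turn": [0,0,0],"claw": 0.02},{"delta_pos": [0,0,-0.008],"turn": [0,0,0],"claw": 0.02},{"delta_pos": [0.02,-0.006,0],"turn": [0,0,0],"claw": 0.02},{"delta_pos": [0.035,0,0],"turn": [0,0,0],"claw": 0.02},{"delta_pos": [0.025,0,0],"turn": [0,0,0],"claw": 0.02},{"delta_pos": [0,0,-0.04],"turn": [0,0,0],"claw": 0.02},{"delta_pos": [0,0,-0.04],"turn": [0,0,0],"claw": 0.02},{"delta_pos": [0,0,-0.035],"turn": [0,0,0],"claw": 0.02}]'

```text
clock: 37.73
eef_pos: [0.5532, -0.2452, 0.1628]
orientation: [-0.002, 0.746, 0.666, -0.001]
wrist_force: [1.9, -1.2, -2.2]
finger_gap: 0.446
gripper_force: 61.6
```

jog_arm --commands '[{"delta_pos": [0.036,-0.007,0],"turn": [-1.35,0,-0.2],"claw": 0.02},{"delta_pos": [0.036,-0.007,0],"turn": [-1.35,0,-0.2],"claw": 0.02},{"delta_pos": [0.036,-0.007,0],"turn": [-1.35,0,-0.2],"claw": 0.02},{"delta_pos": [0.036,-0.007,0],"turn": [-1.35,0,-0.2],"claw": 0.02},{"delta_pos": [0.036,-0.007,0],"turn": [-1.35,0,-0.2],"claw": 0.02},{"delta_pos": [0.036,-0.007,0],"turn": [-1.35,0,-0.2],"claw": 0.02},{"delta_pos": [0.036,-0.007,0],"turn": [-1.35,0,-0.2],"claw": 0.02},{"delta_pos": [0.036,-0.007,0],"turn": [-1.35,0,-0.2],"claw": 0.02}]'

```text
clock: 38.4
eef_pos: [0.527, 0.0477, 0.1567]
orientation: [0.069, 0.734, 0.673, 0.062]
wrist_force: [0.7, 0.6, -3.4]
finger_gap: 0.441
gripper_force: 61.6
```

Run:
```python
from h import *
rows(rw(-.034,-.016,.085),RR,8)
```

```text
from [0.527  0.0477 0.1567] n 8 turn/row [-1.16  0.07 -0.22]
[33.0, -8.0, 2.0] [33.0, -8.0, 2.0] [33.0, -8.0, 1.0] [33.0, -8.0, 1.0] [33.0, -8.0, 1.0] [33.0, -8.0, 1.0] [33.0, -7.0, 1.0] [33.0, -7.0, 1.0]
```

jog_arm --commands '[{"delta_pos": [0.033,-0.008,0.002],"turn": [-1.16,0.07,-0.22],"claw": 0.02},{"delta_pos": [0.033,-0.008,0.002],"turn": [-1.16,0.07,-0.22],"claw": 0.02},{"delta_pos": [0.033,-0.008,0.001],"turn": [-1.16,0.07,-0.22],"claw": 0.02},{"delta_pos": [0.033,-0.008,0.001],"turn": [-1.16,0.07,-0.22],"claw": 0.02},{"delta_pos": [0.033,-0.008,0.001],"turn": [-1.16,0.07,-0.22],"claw": 0.02},{"delta_pos": [0.033,-0.008,0.001],"turn": [-1.16,0.07,-0.22],"claw": 0.02},{"delta_pos": [0.033,-0.007,0.001],"turn": [-1.16,0.07,-0.22],"claw": 0.02},{"delta_pos": [0.02,-0.004,0.001],"turn": [-1.16,0.07,-0.22],"claw": 0.02}]'

```text
clock: 39.07
eef_pos: [0.4907, 0.3033, 0.1319]
orientation: [0.125, 0.715, 0.678, 0.119]
wrist_force: [0.7, -0.7, -1.4]
finger_gap: 0.446
gripper_force: 61.6
```

jog_arm --commands '[{"delta_pos": [0,0,0],"turn": [0,0,0],"claw": 0.02},{"delta_pos": [0,0,0],"turn": [0,0,0],"claw": 0.02}]'

```text
clock: 39.23
eef_pos: [0.4907, 0.3016, 0.1316]
orientation: [0.125, 0.715, 0.678, 0.118]
wrist_force: [0.2, 0.3, -2.2]
finger_gap: 0.446
gripper_force: 61.6
```

Run:
```python
from h import *
print(rc(st()[0])); rows(rw(-.036,-.016,.022),RR,1)
t=bot.snapshot("top"); blank_on_rack(t)
s=bot.snapshot("side"); blank_on_rack(s,1,(215,240,285,335))
```

```text
[-36.   -4.9  84.3]
from [0.4907 0.3016 0.1316] n 1 turn/row [-0.18 -0.02  0.18]
[11.1  0.2 62.3]
((-21.107656478881836, -72.04951477050781), (48.46876525878906, 36.80984115600586), 3.077078342437744) y range -89.9 -54.0
((-17.202651977539062, -9.242889404296875), (168.69229125976562, 53.837318420410156), 89.24703979492188) y range -93.5 74.8
```

jog_arm --commands '[{"delta_pos": [0.011,0,0.02],"turn": [0,0,0.2],"claw": 0.02},{"delta_pos": [0,0,0.025],"turn": [0,0,0],"claw": 0.02},{"delta_pos": [0,0,0.015],"turn": [0,0,0],"claw": 0.02},{"delta_pos": [0,0,0],"turn": [0,0,0],"claw": 0.02},{"delta_pos": [0,0,0],"turn": [0,0,0],"claw": 0.02}]'

```text
clock: 39.75
eef_pos: [0.5127, 0.3091, 0.0749]
orientation: [0.125, 0.717, 0.675, 0.118]
wrist_force: [0.5, 0.4, -1.3]
finger_gap: 0.448
gripper_force: 61.6
```

Run:
```python
from h import *
print(rc(st()[0])); rows(rw(-.026,-.016,.016),RR,1)
```

```text
[-36.9 -13.6  23.7]
from [0.5127 0.3091 0.0749] n 1 turn/row [-0.22  0.09 -0.26]
[2.0, -11.0, 8.0]
```

jog_arm --commands '[{"delta_pos": [0.002,-0.004,0.004],"turn": [-0.2,0.1,-0.25],"claw": 0.02},{"delta_pos": [0,-0.004,0.003],"turn": [0,0,0],"claw": 0.02},{"delta_pos": [0,-0.002,0],"turn": [0,0,0],"claw": 0.02},{"delta_pos": [0,-0.001,0],"turn": [0,0,0],"claw": 0.02},{"delta_pos": [0,0,0],"turn": [0,0,0],"claw": 0.02},{"delta_pos": [0,0,0],"turn": [0,0,0],"claw": 0.02}]'

```text
clock: 40.25
eef_pos: [0.5054, 0.3128, 0.0657]
orientation: [0.127, 0.715, 0.677, 0.121]
wrist_force: [3.1, -3.6, -1.7]
finger_gap: 0.443
gripper_force: 61.6
```

Run:
```python
from h import *
print(rc(st()[0])); rows(rw(-.026,-.016,.014),RR,1)
```

```text
[-26.6 -16.9  17.7]
from [0.5054 0.3128 0.0657] n 1 turn/row [ 0.18 -0.1   0.05]
[-0.9 -0.6  3.7]
```

jog_arm --commands '[{"delta_pos": [-0.001,-0.0005,0.002],"turn": [0.2,0,0],"claw": 0.02},{"delta_pos": [0,0,0.002],"turn": [0,0,0],"claw": 0.02},{"delta_pos": [0,0,0],"turn": [0,0,0],"claw": 0.02},{"delta_pos": [0,0,0],"turn": [0,0,0],"claw": 0.02}]'

```text
clock: 40.58
eef_pos: [0.5067, 0.3124, 0.0617]
orientation: [0.125, 0.715, 0.677, 0.12]
wrist_force: [5.3, 0.8, 2.3]
finger_gap: 0.448
gripper_force: 61.9
```

jog_arm --commands '[{"delta_pos": [0,0,0.001],"turn": [0,0,0],"claw": 0.02},{"delta_pos": [0,0,0],"turn": [0,0,0],"claw": 0.02},{"delta_pos": [0,0,0],"turn": [0,0,0],"claw": 0.02}]'

```text
clock: 40.83
eef_pos: [0.507, 0.3123, 0.0607]
orientation: [0.125, 0.715, 0.677, 0.12]
wrist_force: [5.7, 0.8, 3.4]
finger_gap: 0.446
gripper_force: 62.0
```

Run:
```python
from h import *
print(rc(st()[0]))
```

```text
[-26.5 -16.5  12.4]
```

jog_arm --commands '[{"delta_pos": [0,0,0],"turn": [0,0,0],"claw": 0.056},{"delta_pos": [0,0,0],"turn": [0,0,0],"claw": 0.056},{"delta_pos": [0,0,0],"turn": [0,0,0],"claw": 0.056},{"delta_pos": [0,0,-0.005],"turn": [0,0,0],"claw": 0.056},{"delta_pos": [0,0,-0.03],"turn": [0,0,0],"claw": 0.056},{"delta_pos": [0,0.03,-0.01],"turn": [0,0,0],"claw": 0},{"delta_pos": [-0.015,0.005,0],"turn": [0,0,0],"claw": 0},{"delta_pos": [0,0,0],"turn": [0,0,0],"claw": 0}]'

```text
clock: 41.5
eef_pos: [0.5238, 0.295, 0.1158]
orientation: [0.125, 0.715, 0.677, 0.12]
wrist_force: [0.3, -1.3, -0.9]
finger_gap: 0.239
gripper_force: 0.0
```

Run:
```python
from h import *
print(rc(st()[0])); rows(rw(-.060,-.001,.018),RR,1)
t=bot.snapshot("top"); blank_on_rack(t,2)
s=bot.snapshot("side"); blank_on_rack(s,2,(215,240,285,335))
```

```text
[-62.   -0.1  58.1]
from [0.5238 0.295  0.1158] n 1 turn/row [-0.02 -0.12  0.04]
[ 0.8 -2.  40.1]
((43.13714599609375, -108.44532012939453), (106.15731811523438, 126.86190032958984), 3.160968780517578) y range -168.9 -47.8
((-28.131935119628906, 21.782230377197266), (44.332801818847656, 45.2262077331543), 3.1052544116973877) y range -1.6 44.2
((-25.595539093017578, -25.08417510986328), (107.7384033203125, 37.9196662902832), 89.85831451416016) y range -79.0 28.7
```

jog_arm --commands '[{"delta_pos": [0,0,0.02],"turn": [0,0,0],"claw": 0},{"delta_pos": [0,0,0.02],"turn": [0,0,0],"claw": 0},{"delta_pos": [0,0,0.011],"turn": [0,0,0],"claw": 0},{"delta_pos": [0,-0.004,0],"turn": [0,0,0],"claw": 0},{"delta_pos": [0,-0.002,0],"turn": [0,0,0],"claw": 0},{"delta_pos": [0,0,0],"turn": [0,0,0],"claw": 0},{"delta_pos": [0,0,0],"turn": [0,0,0],"claw": 0}]'

```text
clock: 42.18
eef_pos: [0.5389, 0.2952, 0.0669]
orientation: [0.128, 0.716, 0.676, 0.122]
wrist_force: [18.6, -6.1, 4.8]
finger_gap: -0.005
gripper_force: 9.0
```

jog_arm --commands '[{"delta_pos": [0,-0.001,0],"turn": [0,0,0],"claw": 0},{"delta_pos": [0,-0.001,0],"turn": [0,0,0],"claw": 0},{"delta_pos": [0,0,0],"turn": [0,0,0],"claw": 0}]'

```text
clock: 42.43
eef_pos: [0.5386, 0.2952, 0.0674]
orientation: [0.129, 0.716, 0.675, 0.123]
wrist_force: [22.5, -6.8, 6.7]
finger_gap: -0.002
gripper_force: 11.6
```

Run:
```python
from h import *
print(rc(st()[0]))
```

```text
[-59.3  -1.2   7.6]
```

jog_arm --commands '[{"delta_pos": [0,0.004,0],"turn": [0,0,0],"claw": 0},{"delta_pos": [0,0.008,0],"turn": [0,0,0],"claw": 0},{"delta_pos": [0,0,-0.035],"turn": [0,0,0],"claw": 0},{"delta_pos": [0,0,-0.04],"turn": [0,0,0],"claw": 0},{"delta_pos": [0,0,-0.04],"turn": [0,0,0],"claw": 0},{"delta_pos": [-0.041,0,0],"turn": [0,0,0],"claw": 0},{"delta_pos": [-0.041,0,0],"turn": [0,0,0],"claw": 0},{"delta_pos": [-0.041,0,0],"turn": [0,0,0],"claw": 0}]'

```text
clock: 43.1
eef_pos: [0.4968, 0.1739, 0.1757]
orientation: [0.124, 0.714, 0.679, 0.119]
wrist_force: [1.0, -0.3, -0.6]
finger_gap: -0.003
gripper_force: 0.0
```

jog_arm --commands '[{"delta_pos": [-0.041,0,0],"turn": [0,0,0],"claw": 0},{"delta_pos": [-0.041,0,0],"turn": [0,0,0],"claw": 0},{"delta_pos": [-0.041,0,0],"turn": [0,0,0],"claw": 0},{"delta_pos": [-0.041,0,0],"turn": [0,0,0],"claw": 0},{"delta_pos": [0,0,0],"turn": [0,0,0],"claw": 0}]'

```text
clock: 43.52
eef_pos: [0.4885, 0.004, 0.175]
orientation: [0.125, 0.718, 0.675, 0.118]
wrist_force: [-0.2, 0.2, 0.8]
finger_gap: -0.001
gripper_force: 0.0
```

Run:
```python
from h import *
t=bot.snapshot("top"); s=bot.snapshot("side"); print(st()[0])
for n in(1,2):
    print(n); blank_on_rack(t,n,(138,165,222,225)); blank_on_rack(s,n,(215,240,285,335))
# profile of brightness along the stack's middle: upper blank ends vs lower, top view
for S in(t,s):
    g=cv2.cvtColor(S["frame"],cv2.COLOR_BGR2GRAY).astype(np.float32)
    for x in(-.026,-.034):
        ys=np.arange(-.105,.106,.003)
        uv=proj(S,[rw(x,y,.018) for y in ys]).astype(np.float32)
        v=cv2.remap(g,uv[:,0],uv[:,1],cv2.INTER_LINEAR).ravel().astype(int)
        print(v[:16],v[-16:])
```

```text
[0.48866039 0.00838857 0.17492651]
1
((-22.258203506469727, -9.351936340332031), (160.72132873535156, 43.01476287841797), 88.9558334350586) y range -89.9 70.7
((-23.108257293701172, -4.5389251708984375), (180.10293579101562, 41.28154754638672), 89.03751373291016) y range -94.3 85.8
2
((-26.198516845703125, -6.786705017089844), (159.29083251953125, 42.631919860839844), 88.95584106445312) y range -86.7 72.6
((-26.53933334350586, -11.994239807128906), (178.33250427246094, 40.875736236572266), 89.03751373291016) y range -100.9 77.5
[116 113 119 117 113 134 167 175 171 170 169 168 168 169 169 167] [167 166 167 176 173  87 100 158 184 165 116  53  61 108 118 115]
[116 116 116 115 114 136 174 171 169 168 168 168 168 168 169 168] [167 168 169 177 176  83  97 159 180 162 117  57  59 108 114 113]
[104 115 130 150 159 161 161 158 148 140 147 160 160 160 160 161] [158 158 158 158 160 160 156 142 116 106 103 102 101 101 102 105]
[108 116 131 148 160 162 161 157 146 137 145 159 161 160 160 159] [159 159 160 161 165 165 157 142 119 106 101 101 101 101 102 104]
```

```bash
python3 -c "
from plant import bot; print(bot.finish_job())"
```

```text
the job is handed in; nothing more can be done
None
```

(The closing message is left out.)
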